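# Raise the dust hood's sash to its mark and start the extractor

### The arm

A 6-joint arm with a two-finger parallel gripper is mounted at the origin on the work surface. World frame = base frame: x ahead of the robot, y to its left, z up, the work surface at z = 0. Lengths are in m, angles in degrees, forces in N, time in s.
With the tool pointing down it reaches from about 0.35 to 0.875 m from the base axis. Payload 4.2 kg.
Tool frame: the origin (TCP) lies between the finger pads; the fingertips stand 14 mm ahead of it and the grasp point (between the pads) lies 5 mm behind it (r.tcp_to_tips is the distance from the TCP to the fingertips, in m); y points along the fingers, x is the direction in which the jaws open and shut, and the axes are right-handed (so a half turn about y gives the same grasp; the last joint's range is limited). The gripper opens to 87 mm and grips with 3 to 60 N. Pads are 19 mm wide; open, the fingers measure 117 mm over their backs; the gripper's body (75 mm by 190 mm) begins 51 mm behind the grasp point.
Start: joints at [90.39, 22.042, 0.453, 0, -68.411, -14.817], TCP at [0.156, 0.605, 0.237] pointing down, gripper open.
Joint ranges: [-179.83, 179.83], [-69.29, 118.12], [-61.27, 80.66], [-181.25, 117.63], [-171.15, -9.14], [-177.46, 177.46]. Speed limits (degrees/s): [159.86, 159.86, 180, 180, 180, 180].

### API

Orientations are given as a 3x3 rotation matrix whose columns are the frame's x, y, z axes.
In Python, from station import sense, optics, ticket, r gives the robot as it stands.
- The arm moves only by the tool carry_out, never from a script. Its argument "steps" is a list that holds one entry, the list of rows, each a list of 6 numbers: the shift along the world's x, y, z in cm, then the turn, a rotation vector about the world's x, y, z in rad. A call has 1 to 20 rows; each row is the pose to reach, as a shift and turn from the pose commanded when the call began; what a row does not reach only later rows make up. A row lasts 1/8 s, in which the tool goes at most 62.5 mm and 10.7 degrees, less where a joint would pass 70% of its speed; a pose out of reach is approached as far as the arm can. A call with a gripper value outside its range is refused whole. "fingers" is the closure in counts, from 0 (fully open) to 255 (shut), set as the call begins (left out, the last holds). The fingers move at their own pace and stop on an object; the grip force is fixed at half the most. Time passes only in rows, so rows that repeat a pose let the fingers close. It gives the time, the measured TCP pose, the force and the opening at its end, in the units of the state.
- sense(): the state, without advancing time (a new reading comes with each control period).
- optics.capture(name): name is "scene" or "top"; returns a dict with "image" (480x640x3 uint8, red, green, blue), "fov_y" (degrees; the focal length in pixels is half the picture's height over the tangent of half this angle, whatever the lens; pixels are square), "cx", "cy" (the principal point, pixels), "rvec" (rotation vector, rad) and "tvec" (3), from world to camera coordinates, as OpenCV has them. Camera axes: x right, y down, z forward; pixel columns grow to the right and rows downward; lengths in m; the calibration is good to about 2 mm. A picture is of the moment at which its call begins. There is no depth.
- ticket.finish_job(): hands the job in, once; it reports no verdict.
The state is a dict: "time_s": time; "joints": joint angles; "joint_velocities": joint speeds; "effort": joint torques, N m; "tcp_pos": TCP position; "ee_rot": TCP orientation; "wrist_force": force on the tool from outside, world axes, zero at the start; "moment": the same for the moment, N m; "gripper_width": opening from 0.0 (shut) to 1.0 (fully open).
Only numpy, scipy, OpenCV 4.12 (cv2) and the standard library are available. Lean on these libraries where they do the work, as an engineer would, in place of code of your own. Each camera call takes 0.05 s, during which the arm holds its last target.

### The job

Get the book hood ready for dusting: with your fingertips beneath the blue lip, push the sliding window up, without pinching the lip or pressing on it from above, until the red pointer on the lip is level with the green marker on the rail, stopping there rather than shooting past it, and leave the window there. Then press the green start button on the grey switch box down and let it go. Do not move the marker, and leave everything else on the table where it stands.

Things in the scene. Friction and masses are not known exactly. Their poses are not given: they have to be found in the camera images.
- hood: Fixed white dust hood with clear panes, 380 wide (y) x 380 deep (x) x 335 high, a book inside. Origin on the table, 180 mm behind its front foot; x from its front (robot side) to its back, z up. Its front slopes 40 degrees from level, rising away. Below the lip the slope is clear for 90 mm down to the foot; the fixed panel there lies 13 mm behind the window's outer face.
- sash (a joint): Travel (m) of the clear sliding window up the sloping front (40 degrees from level): 0 fully down, 0.15 fully up, grows upward. It is counterweighted: about 3.5 N of friction (plus a little damping) to push, and it stays wherever it is left.
- lip_under (a point): Underside of the window's blue lip, middle of its length, 18 mm from its outer edge and 19 mm out from the window's face; rides with the window. Axes: z up the slope (sliding direction), x square into the hood (50 degrees below level, away from the robot), y along the lip to the left. Lip: 300 mm long, 12 mm thick (z 0 to +12 mm). Window down, this point is about 122 mm above the table.
- pointer (a point): Tip of the small red pointer on the right-hand end (robot's view, -y) of the lip. Axes as lip_under.
- mark (a joint): Position (m) of the green marker along the slope, on the right-hand rail (robot's view): the window's pointer is level with the marker's middle when sash equals this value. Stiff; must not be moved.
- mark_tip (a point): Middle of the green marker's edge next to the pointer's path. The marker is 16 mm tall along the slope with a white line at its middle, and stands out 30 mm from the window's plane. Axes: z up the slope, y along the lip, x square into the hood.
- switchbox: Fixed grey switch box, 110 (x) x 90 (y) x 60 mm high, on the table to the left or right of the hood. Origin: centre of its underside, z up. It carries the start button, and small lamps behind it.
- start (a joint): Travel (m) of the start button, 0 up, 0.006 fully down; springs back when let go. Fully down takes 5 N; it counts as pressed from 0.004.
- start_top (a point): Middle of the green start button's top, on top of the switch box. Button diameter 32 mm; presses straight down.
- brushpot: Bystander: white pot of brushes, 76 mm across, 185 mm high, beside the hood on the side opposite the switch box. Origin: centre of its underside.
- pastejar: Bystander: paste jar with blue cap, 64 mm across, 60 mm high, in front of the hood. Origin: centre of its underside.
- weight: Bystander: brass paper weight, 52 mm across, 60 mm high, in front of the hood. Origin: centre of its underside.
- spatula: Bystander: spatula, 200 mm long, lying across in front of the hood. Origin: underside, near mid-length.
- bottle: Bystander: bottle with white cap, 56 mm across, 140 mm high, right of the hood. Origin: centre of its underside.
Things that resemble listed ones, but are neither listed nor needed, are in the scene too. Of the things that look like the switchbox, take the one that is farthest from the robot's base at the start.

How it is judged:
By the outcome, as a careful person would: the job done as asked, in the order asked, and still so for the second after the job is handed in, with the robot touching nothing.
It also fails if it takes over 53 s, if anything falls off the work surface, if the arm or the gripper's body presses on something with over 40 N, if the wrist force passes 120 N, or if a joint passes its speed limit or range.

## Working session

There is one attempt and no reset: what is moved stays moved. The work goes in short steps, Python scripts to look and compute and a tool call to move; the robot and the scene stay as the last step left them, time stands still between calls to the robot, and variables do not carry over. Pictures are saved under pics/ and viewed, and the job is handed in when it is done.

Besides the shell and the picture viewer there is one more tool, called after "Request:" as a command line: name --argument value ..., lists and objects as JSON in quotes. carry_out: Moves the arm, as the interface text tells. Its arguments: {"type":"object","properties":{"steps":{"type":"array","items":{"type":"array","items":{"type":"array","items":{"type":"number"}}}},"fingers":{"type":"number"}},"required":["steps"]}

```bash
ls; mkdir -p pics
cat > h.py <<'E'
import numpy as np, cv2
from station import sense, optics, ticket, r
def cap(n,f):
    c=optics.capture(n); cv2.imwrite('pics/'+f+'.png',c['image'][:,:,::-1]); np.save('pics/'+f+'.npy',c,allow_pickle=True); return c
def load(f): return np.load('pics/'+f+'.npy',allow_pickle=True).item()
def K(c):
    f=240/np.tan(np.radians(c['fov_y'])/2); return np.array([[f,0,c['cx']],[0,f,c['cy']],[0,0,1]])
def Rt(c): return cv2.Rodrigues(np.array(c['rvec'],float))[0],np.array(c['tvec'],float).ravel()
def ray(c,u,v):
    R,t=Rt(c); d=R.T@np.linalg.inv(K(c))@np.array([u,v,1.]); return -R.T@t,d/np.linalg.norm(d)
def atz(c,u,v,z):
    o,d=ray(c,u,v); return o+d*(z-o[2])/d[2]
def proj(c,p):
    R,t=Rt(c); q=K(c)@(R@np.array(p)+t); return q[:2]/q[2]
def tri(c1,p1,c2,p2):
    o1,d1=ray(c1,*p1);o2,d2=ray(c2,*p2)
    s=np.linalg.lstsq(np.c_[d1,-d2],o2-o1,rcond=None)[0]
    a=o1+s[0]*d1;b=o2+s[1]*d2; return (a+b)/2,np.linalg.norm(a-b)
def crop(f,x0,y0,x1,y1,s,o):
    im=cv2.imread('pics/'+f+'.png')[y0:y1,x0:x1]; cv2.imwrite('pics/'+o+'.png',cv2.resize(im,None,fx=s,fy=s,interpolation=cv2.INTER_CUBIC))
E
python3 - <<'E'
from h import *
for n in('scene','top'):
    c=cap(n,n+'0'); print(n,c['fov_y'],c['cx'],c['cy'],ray(c,320,240))
print(sense(),r.tcp_to_tips)
E
```

```text
pics
scene 45.06877902960514 319.01673430634133 243.5135953357925 (array([ 1.07004497, -0.74653305,  1.17997301]), array([-0.38932294,  0.53454111, -0.75012896]))
top 53.71147491030367 317.12344363372694 225.7443032238621 (array([3.70607615e-01, 4.41733247e-04, 1.15832139e+00]), array([ 0.11054523, -0.02608222, -0.9935288 ]))
{'time_s': 0.1, 'joints': array([ 9.03891355e+01,  2.20859327e+01,  3.88556411e-01, -2.51701595e-02,
       -6.84094950e+01, -1.48157249e+01]), 'joint_velocities': array([-0.03242559, -0.18720143,  0.14321129,  0.09728744, -0.05422391,
       -0.03523451]), 'effort': array([-2.40111185e-04, -3.91689706e+01,  1.87936664e+01,  4.23195317e+00,
        1.34642230e-02, -7.80169307e-05]), 'tcp_pos': array([0.15557642, 0.60481494, 0.23558026]), 'ee_rot': array([[-2.49295894e-01, -3.95802257e-04,  9.68427282e-01],
       [-9.68425484e-01, -1.86795275e-03, -2.49296195e-01],
       [ 1.90764840e-03, -9.99998177e-01,  8.23679596e-05]]), 'wrist_force': array([ 0.62261256, -0.0218684 , -1.26707483]), 'moment': array([-0.05654988, -0.00915046, -0.06635069]), 'gripper_width': 1.0037801104229662} 0.014
```

View pics/scene0.png

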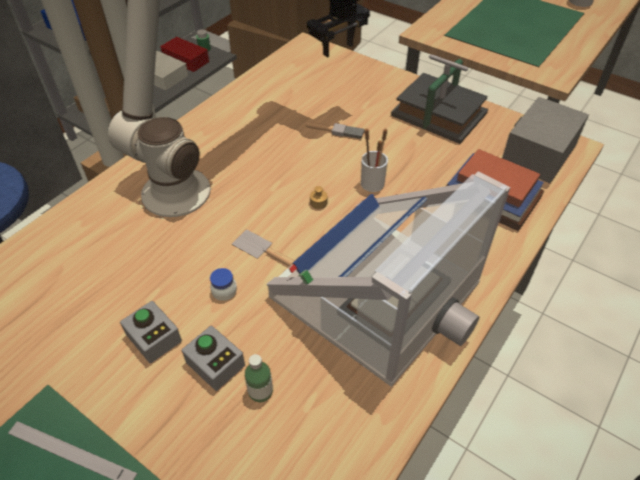

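View pics/top0.png

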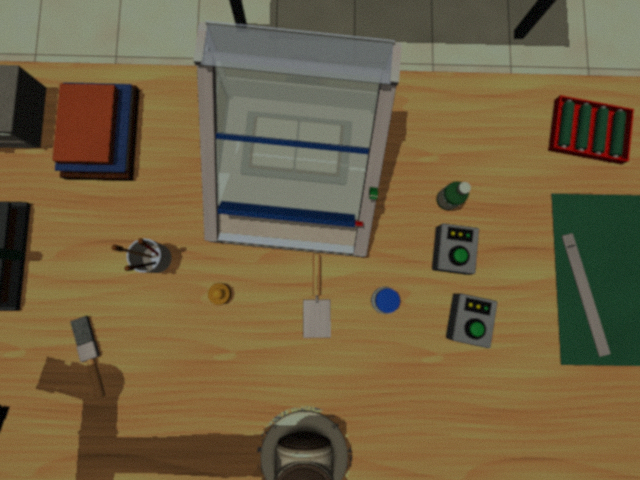

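Run:
```python
from h import *
crop('scene0',230,170,430,310,4,'c1')
crop('top0',190,110,410,275,3.6,'c2')
crop('top0',400,170,520,360,3,'c3')
crop('scene0',110,280,290,410,4,'c4')
```

```text
(no output)
```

View pics/c1.png

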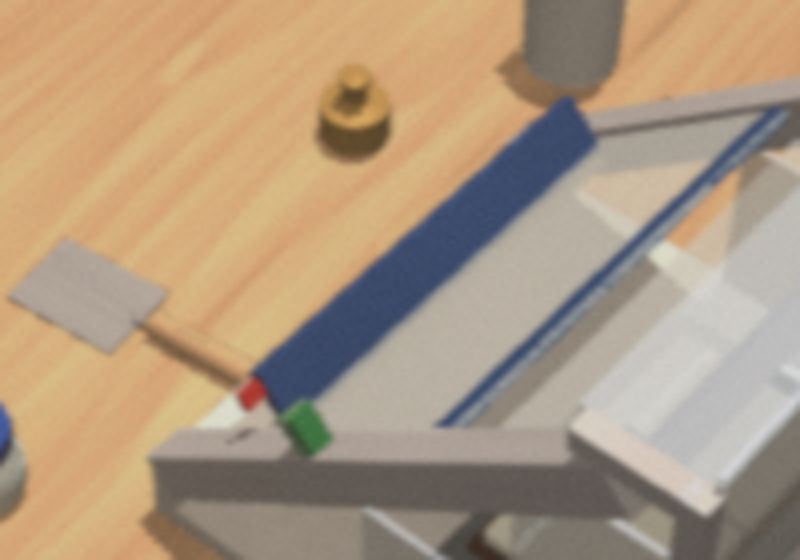

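View pics/c2.png

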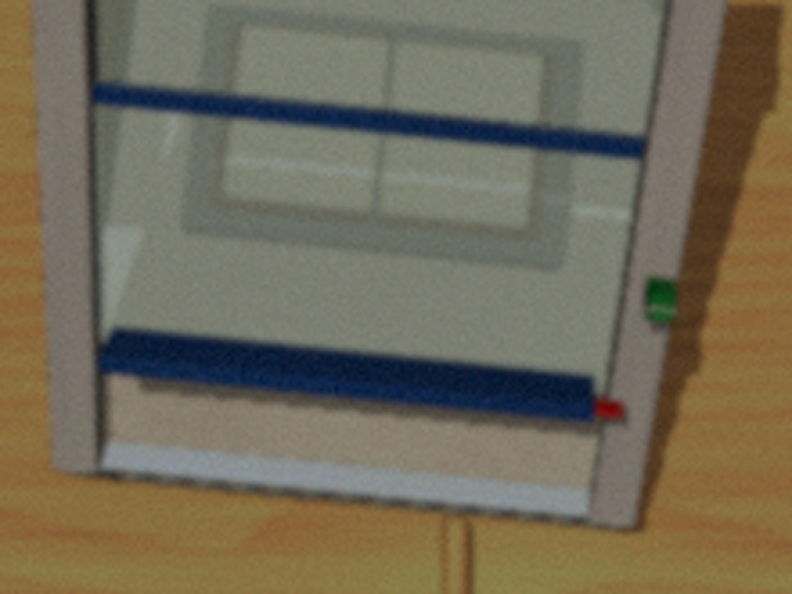

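View pics/c3.png

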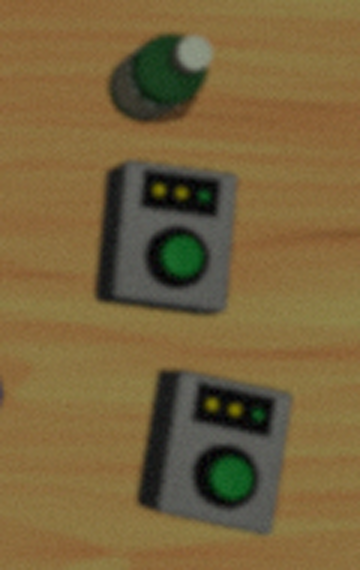

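View pics/c4.png

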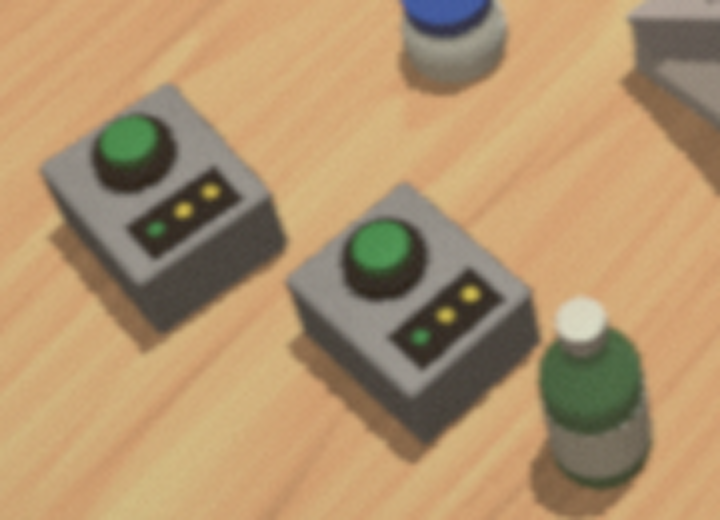

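Run:
```python
from h import *
crop('top0',335,180,395,240,10,'d1')
crop('top0',205,190,265,250,10,'d2')
crop('scene0',275,250,335,300,10,'d3')
crop('scene0',350,180,400,220,12,'d4')
a=[cv2.imread(f'pics/d{i}.png') for i in(1,2,3,4)]
cv2.imwrite('pics/e1.png',cv2.resize(np.hstack(a[:2]),(800,400)));
a[2]=cv2.resize(a[2],(600,500));a[3]=cv2.resize(a[3],(600,480))
```

```text
(no output)
```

View pics/d1.png

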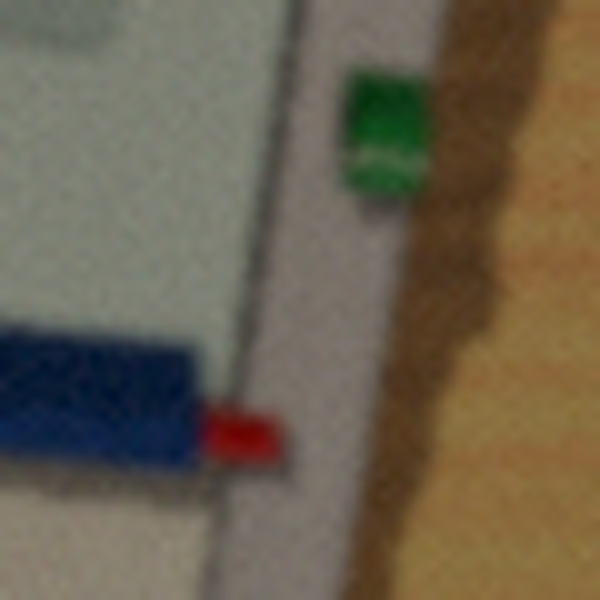

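View pics/d2.png

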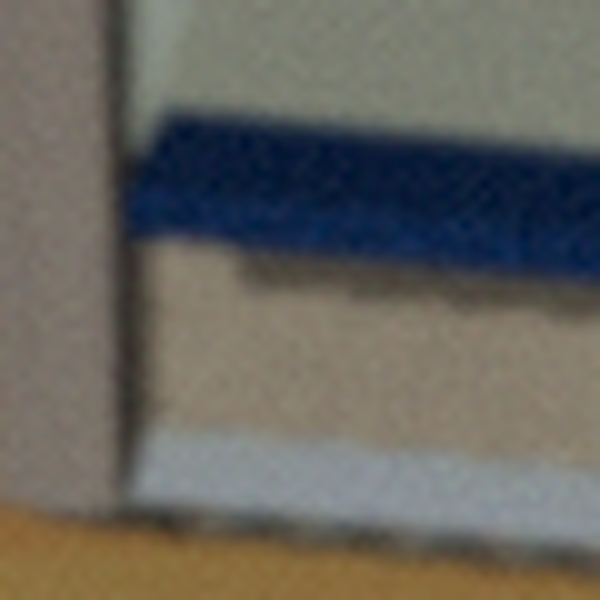

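View pics/d3.png

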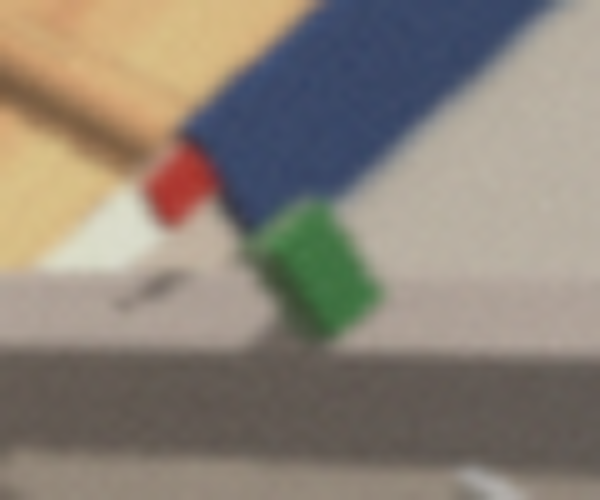

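View pics/d4.png

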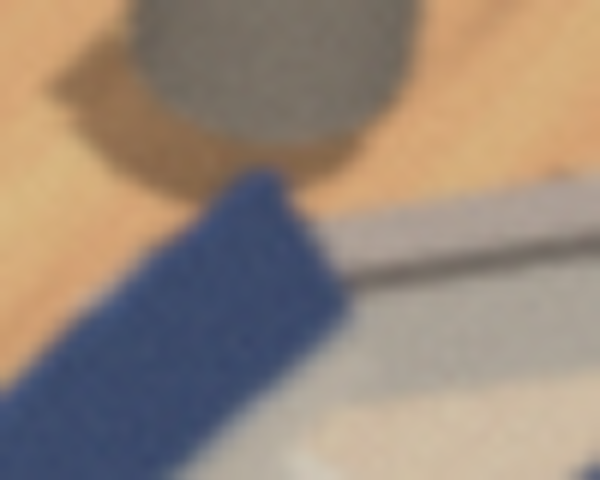

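```bash
cat >> h.py <<'E'
def un(p,x0,y0,s): return (x0+(p[0]+.5)/s-.5, y0+(p[1]+.5)/s-.5)
def hood(yaw):
    X=np.array([np.cos(yaw),np.sin(yaw),0]);Y=np.array([-np.sin(yaw),np.cos(yaw),0]);Z=np.array([0,0,1.])
    a=np.radians(40); up=X*np.cos(a)+Z*np.sin(a); inn=X*np.sin(a)-Z*np.cos(a)
    return X,Y,up,inn
def onplane(c,p,p0,n):
    o,d=ray(c,*p); return o+d*(n@(p0-o))/(n@d)
E
python3 - <<'E'
from h import *
T=load('top0');S=load('scene0')
u=un
P={'RO':(u((203,413),335,180,10),u((185,132),275,250,10)),
'LO':(u((133,192),205,190,10),u((262,168),350,180,12)),
'RI':(u((195,345),335,180,10),u((250,232),275,250,10)),
'LI':(u((168,112),205,190,10),u((350,290),350,180,12))}
Q={}
for k,(a,b) in P.items():
    Q[k],e=tri(T,a,S,b); print(k,Q[k].round(4),round(e,4))
d=Q['LO']-Q['RO'];print(np.linalg.norm(d),np.degrees(np.arctan2(-d[0],d[1])))
d=Q['LI']-Q['RI'];print(np.linalg.norm(d),np.degrees(np.arctan2(-d[0],d[1])))
print(Q['RI']-Q['RO'],Q['LI']-Q['LO'])
# buttons (box top at .06, button top ~.07)
for n,(bt,bs) in {'far':(un((183,257),400,170,3),un((381,243),110,280,4)),'near':(un((232,480),400,170,3),un((128,138),110,280,4))}.items():
    p,e=tri(T,bt,S,bs); print(n,p.round(4),round(e,4),np.hypot(p[0],p[1]))
# bystanders
for n,px,z in(('jar',(386,300),.06),('weight',(219,293),.04),('bottle',(463,187),.14),('pot',(146,252),.1),('spat blade',(317,318),0),('spat handle end',(317,254),.005),('hood foot L',(217,241),0.0),('hood foot R',(360,254),0.0)):
    print(n,atz(T,*px,z).round(3))
E
```

```text
RO [ 0.5251 -0.1019  0.1465] 0.0028
LO [0.5473 0.1955 0.1461] 0.0003
RI [ 0.5437 -0.1025  0.1237] 0.0032
LI [0.5706 0.194  0.1234] 0.0034
0.29818549708337144 -4.272702140333696
0.2976727771398339 -5.173366780440867
[ 0.01858269 -0.0005699  -0.0227854 ] [ 0.02320785 -0.00146628 -0.02262214]
far [ 0.4626 -0.3501  0.0777] 0.0046 0.5801951117721245
near [ 0.2956 -0.383   0.076 ] 0.0045 0.48384052613556594
jar [ 0.357 -0.182  0.06 ]
weight [0.367 0.204 0.04 ]
bottle [ 0.607 -0.341  0.14 ]
pot [0.455 0.359 0.1  ]
spat blade [ 0.311 -0.025  0.   ]
spat handle end [ 0.464 -0.023  0.005]
hood foot L [0.493 0.222 0.   ]
hood foot R [ 0.467 -0.129  0.   ]
```

Run:
```python
from h import *
from scipy.spatial.transform import Rotation as Ro
T=load('top0');S=load('scene0')
X,Y,up,inn=hood(np.radians(-4.6))
Om=np.array([.5362,.0468,.1463]); L=Om+inn*.018-up*.012
print('L',L.round(4),'up',up.round(4),'in',inn.round(4))
c=lambda p:((p-L)@up, (p-L)@Y, (p-L)@inn)
# marker in top on plane 11mm outward of L (30 out)
for n,p in (('white l',(350,156)),('bot',(352,192)),('topedge',(346,140))):
    q=onplane(T,un(p,335,180,10),L-inn*.011,inn); print(n,np.round(c(q),4))
for n,p in (('ptr bot',(278,460)),('ptr top',(278,412))):
    for o in(.019,.01,0): q=onplane(T,un(p,335,180,10),L-inn*o,inn); print(n,o,np.round(c(q),4))
Rd=np.c_[-Y,inn,up]
s=sense(); R0=s['ee_rot']; print('rotvec',Ro.from_matrix(Rd@R0.T).as_rotvec().round(3))
for so in(.03,.01,0):
    tcp=L-up*(.010+so)+inn*.007-inn*.014; print(so,tcp.round(4),((tcp-s['tcp_pos'])*100).round(2))
    print('  out 8cm',(tcp-inn*.08).round(4))
```

```text
L [0.5386 0.0466 0.1248] up [ 0.7636 -0.0614  0.6428] in [ 0.6407 -0.0516 -0.766 ]
white l [ 0.0762 -0.1712 -0.011 ]
bot [ 0.0677 -0.1729 -0.011 ]
topedge [ 0.0798 -0.1698 -0.011 ]
ptr bot 0.019 [ 0.0048 -0.1655 -0.019 ]
ptr bot 0.01 [-0.0007 -0.1666 -0.01  ]
ptr bot 0 [-0.0068 -0.1678  0.    ]
ptr top 0.019 [ 0.0168 -0.1639 -0.019 ]
ptr top 0.01 [ 0.0115 -0.1649 -0.01  ]
ptr top 0 [ 0.0055 -0.1661 -0.    ]
rotvec [-0.114 -0.69   0.165]
0.03 [0.5035 0.0494 0.1044] [ 34.8  -55.54 -13.11]
  out 8cm [0.4523 0.0536 0.1657]
0.01 [0.5188 0.0482 0.1173] [ 36.32 -55.66 -11.83]
  out 8cm [0.4676 0.0523 0.1786]
0 [0.5264 0.0476 0.1237] [ 37.09 -55.72 -11.18]
  out 8cm [0.4752 0.0517 0.185 ]
```

Request:
carry_out --steps '[[[3, -5.4, 0.5, 0, 0, 0], [6, -10.8, 1, 0, 0, 0], [8.5, -16, 1.5, 0, 0, 0], [11, -21.5, 2, 0, 0, 0], [14, -27, 2, 0, 0, 0], [16, -32, 2, 0, 0, 0], [18, -37, 2, -0.02, -0.12, 0.03], [20, -42, 2, -0.04, -0.24, 0.06], [22, -47, 1.5, -0.06, -0.36, 0.09], [23, -51, 1, -0.08, -0.48, 0.115], [24, -55, 0.5, -0.095, -0.6, 0.14], [24.5, -55, 0, -0.114, -0.69, 0.165], [24.5, -55, 0, -0.114, -0.69, 0.165], [24.5, -55, 0, -0.114, -0.69, 0.165], [24.5, -55, 0, -0.114, -0.69, 0.165], [24.5, -55, 0, -0.114, -0.69, 0.165]]]' --fingers 255

```text
time_s: 2.1
tcp_pos: [0.4145, 0.0606, 0.2722]
ee_rot: [[-0.081, 0.609, 0.789], [-0.997, -0.052, -0.062], [0.003, -0.791, 0.611]]
wrist_force: [-0.6, 0.3, 0.1]
gripper_width: 0.008
```

Request:
carry_out --steps '[[[0, 0, 0, 0, 0, 0], [0, 0, 0, 0, 0, 0]]]'

```text
time_s: 2.35
tcp_pos: [0.4147, 0.0602, 0.2726]
ee_rot: [[-0.082, 0.61, 0.788], [-0.997, -0.052, -0.063], [0.003, -0.791, 0.612]]
wrist_force: [-0.1, 0.2, 0.5]
gripper_width: 0.002
```

Run:
```python
from h import *
s=sense(); print(s['tcp_pos'],s['joints'].round(1),s['joint_velocities'].round(1),s['ee_rot'].round(3))
cap('scene','s1');cap('top','t1')
```

```text
[0.41465373 0.06018755 0.27255494] [ 37.1 -16.8 -61.2  59.  -28.5  -0.8] [-0.3 -0.1  0.2  0.  -0.  -0. ] [[-0.082  0.61   0.788]
 [-0.997 -0.052 -0.063]
 [ 0.003 -0.791  0.612]]
```

View pics/s1.png

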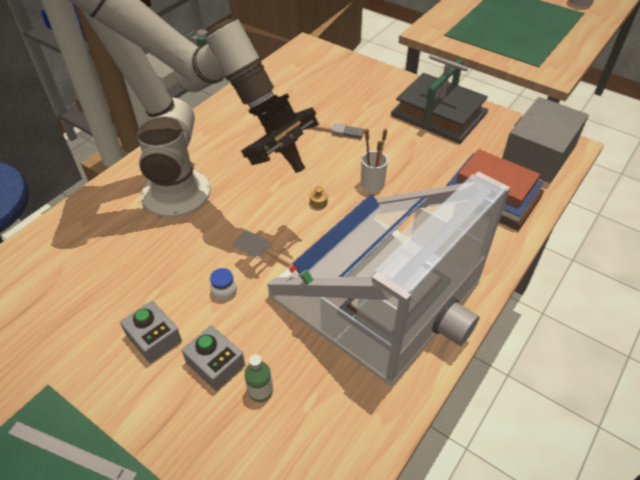

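View pics/t1.png

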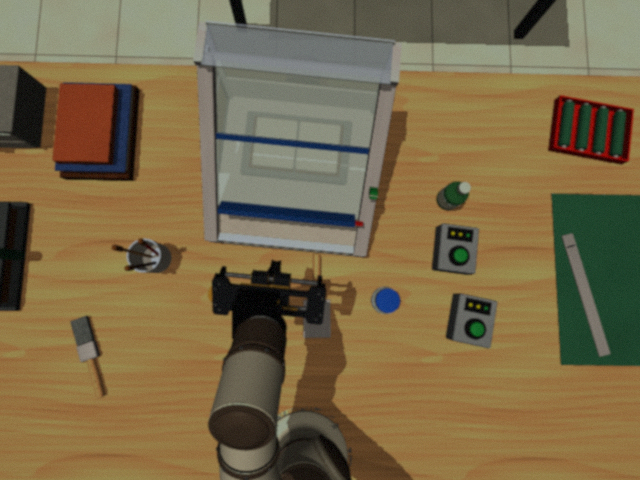

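Run:
```python
from h import *
print([a for a in dir(r) if not a.startswith('__')])
import station; print([a for a in dir(station) if not a.startswith('__')])
```

```text
['PlanningError', 'tcp_to_tips']
['optics', 'r', 'sense', 'ticket']
```

```bash
cat > kin.py <<'E'
import numpy as np
from scipy.spatial.transform import Rotation as Ro
from scipy.optimize import least_squares
lo=np.array([-179.83,-69.29,-61.27,-181.25,-171.15,-177.46]);hi=np.array([179.83,118.12,80.66,117.63,-9.14,177.46])
PAR=np.array([.161,.569,.418,-.156,.298,0.])
def fk(q,P=PAR):
    h,L2,L3,w,Lt,a1=P
    ry=lambda a:Ro.from_euler('y',a,degrees=True).as_matrix()
    Rz=Ro.from_euler('z',q[0],degrees=True).as_matrix()
    p=np.array([a1,0,h])+ry(q[1])@[0,0,L2]
    A=ry(q[1]-q[2]); p=p+A@[L3,0,0]
    A=A@Ro.from_euler('x',-q[3],degrees=True).as_matrix(); p=p+A@[0,w,0]
    A=A@ry(-q[4]); p=p+A@[Lt,0,0]
    A=A@Ro.from_euler('x',-q[5],degrees=True).as_matrix()
    return Rz@p,Rz@A   # A[:,0]=tool dir
E
python3 - <<'E'
from kin import *
D=[([90.389,22.086,.3886,-.025,-68.4095,-14.816],[.15558,.60481,.23558],np.array([[-2.49295894e-01, -3.95802257e-04,  9.68427282e-01],[-9.68425484e-01, -1.86795275e-03, -2.49296195e-01],[ 1.90764840e-03, -9.99998177e-01,  8.23679596e-05]])),
([37.1,-16.8,-61.2,59,-28.5,-.8],[.41465,.06019,.27255],np.array([[-0.082,0.61,0.788],[-0.997,-0.052,-0.063],[0.003,-0.791,0.612]]))]
f=lambda P:np.concatenate([fk(q,np.r_[P,0])[0]-p for q,p,_ in D])
s=least_squares(f,PAR[:5]);print(s.x,s.fun)
for q,p,R in D: print((fk(q)[1].T@R).round(3))
E
```

```text
[ 0.16011229  0.56527275  0.42167604 -0.15972335  0.29258476] [-7.82132125e-05  2.93959202e-05 -2.18917399e-04 -5.98341450e-05
  1.82201377e-04  2.18917403e-04]
[[-0.  1.  0.]
 [-0.  0. -1.]
 [-1. -0.  0.]]
[[-0.001  1.     0.   ]
 [ 0.     0.001 -1.   ]
 [-1.    -0.001 -0.   ]]
```

```bash
cat >> kin.py <<'E'
PAR=np.array([.16011,.56527,.42168,-.15972,.29258,0.])
M=np.array([[0,1,0],[0,0,-1],[-1,0,0.]])
def fk2(q):
    p,A=fk(q,PAR); return p,A@M
def ik(p,R,q0,full=True):
    def f(q):
        a,B=fk2(q); return np.r_[(a-p)*10,Ro.from_matrix(B@R.T).as_rotvec() if full else (B[:,1]-R[:,1])]
    s=least_squares(f,np.clip(q0,lo+.01,hi-.01),bounds=(lo,hi),x_scale=30.)
    return s.x,np.abs(s.fun).max()
E
cat > t.py <<'E'
from h import *; from kin import *
X,Y,up,inn=hood(np.radians(-4.6)); L=np.array([.5386,.0466,.1248])
rng=np.random.default_rng(0)
qc=sense()['joints']
for tilt in (30,40,50,60,70,80,90):
  a=np.radians(tilt); d=X*np.sin(a)-np.array([0,0,1])*np.cos(a)
  for roll in (0,180):
    x=-Y if roll==0 else Y
    R=np.c_[x,d,np.cross(x,d)]
    for nm,s,out in(('pre',-.04,.06),('contact',-.01,0),('up',.065,0)):
      tip=L+up*s+inn*.005-inn*out; p=tip-d*.014
      sols=[]
      for k in range(25):
        q0=rng.uniform(lo,hi) if k else qc
        q,e=ik(p,R,q0)
        if e<2e-3 and not any(np.abs(q-z).max()<3 for z in sols): sols.append(q)
      print(tilt,roll,nm,p.round(3),[list(z.round(0).astype(int)) for z in sols if abs(z[0])<100],flush=True)
E
timeout 570 python3 t.py
```

```text
30 0 pre [0.466 0.052 0.153] []
30 0 contact [0.527 0.048 0.127] []
30 0 up [0.584 0.043 0.175] []
30 180 pre [0.466 0.052 0.153] []
30 180 contact [0.527 0.048 0.127] []
30 180 up [0.584 0.043 0.175] []
40 0 pre [0.464 0.053 0.152] []
40 0 contact [0.525 0.048 0.125] []
40 0 up [0.582 0.043 0.173] []
40 180 pre [0.464 0.053 0.152] []
40 180 contact [0.525 0.048 0.125] []
40 180 up [0.582 0.043 0.173] []
50 0 pre [0.462 0.053 0.15 ] [[np.int64(-15), np.int64(2), np.int64(-49), np.int64(-143), np.int64(-13), np.int64(-120)]]
50 0 contact [0.523 0.048 0.124] [[np.int64(-16), np.int64(13), np.int64(-49), np.int64(-156), np.int64(-22), np.int64(-105)]]
50 0 up [0.581 0.043 0.172] []
50 180 pre [0.462 0.053 0.15 ] [[np.int64(-15), np.int64(2), np.int64(-49), np.int64(-143), np.int64(-13), np.int64(60)]]
50 180 contact [0.523 0.048 0.124] [[np.int64(-16), np.int64(13), np.int64(-49), np.int64(-156), np.int64(-22), np.int64(75)]]
50 180 up [0.581 0.043 0.172] []
60 0 pre [0.461 0.053 0.148] []
60 0 contact [0.522 0.048 0.122] [[np.int64(-19), np.int64(20), np.int64(-59), np.int64(-163), np.
[... 883 characters left out ...]

80 0 up [0.578 0.043 0.165] [[np.int64(-18), np.int64(33), np.int64(-59), np.int64(-166), np.int64(-82), np.int64(-90)]]
80 180 pre [0.459 0.053 0.144] []
80 180 contact [0.52  0.048 0.117] []
80 180 up [0.578 0.043 0.165] [[np.int64(-18), np.int64(33), np.int64(-59), np.int64(-166), np.int64(-82), np.int64(90)]]
90 0 pre [0.459 0.053 0.141] []
90 0 contact [0.52  0.048 0.115] []
90 0 up [0.577 0.043 0.163] [[np.int64(-19), np.int64(45), np.int64(-60), np.int64(-165), np.int64(-105), np.int64(-86)]]
90 180 pre [0.459 0.053 0.141] []
90 180 contact [0.52  0.048 0.115] []
90 180 up [0.577 0.043 0.163] [[np.int64(-19), np.int64(45), np.int64(-60), np.int64(-165), np.int64(-105), np.int64(94)]]
```

```bash
cat >> kin.py <<'E'
def allik(p,R):
    """all IK solutions (analytic, 1-D root over j5-axis angle)"""
    h,L2,L3,w,Lt,_=PAR
    d=R[:,1]; W=p-d*Lt; u=R[:,0]; v=R[:,2]
    def br(phi,sh,el):
        n=np.cos(phi)*u+np.sin(phi)*v; C=W-w*n
        rr=np.hypot(C[0],C[1])*sh; j1=np.arctan2(C[1]*sh,C[0]*sh); z=C[2]-h
        D=np.hypot(rr,z)
        if D>L2+L3 or D<abs(L2-L3): return None
        al=np.arctan2(rr,z) # angle from vertical
        b=np.arccos((L2**2+D*D-L3**2)/(2*L2*D))*el
        j2=al-b; e=np.array([L2*np.sin(j2),L2*np.cos(j2)])
        fx,fz=(rr-e[0])/L3,(z-e[1])/L3
        f=np.array([np.cos(j1)*fx,np.sin(j1)*fx,fz])
        return f@n,j1,j2,np.arctan2(-fz,fx),n,f
    out=[]
    g=np.linspace(-np.pi,np.pi,361)
    for sh in(1,-1):
      for el in(1,-1):
        vals=[br(x,sh,el) for x in g]
        for i in range(360):
            a,b=vals[i],vals[i+1]
            if a is None or b is None or a[0]*b[0]>0: continue
            x0,x1=g[i],g[i+1]; fa=a[0]
            for _ in range(40):
                m=(x0+x1)/2; c=br(m,sh,el)
                if c is None: break
                if c[0]*fa>0:x0=m
                else:x1=m
            if c is None: continue
            _,j1,j2,pt,n,f=c
            B=Ro.from_euler('zy',[j1,0]).as_matrix()
            A=Ro.from_euler('z',j1).as_matrix()@Ro.from_euler('y',pt).as_matrix()
            nl=A.T@n; t=np.arctan2(nl[2],nl[1]); A=A@Ro.from_euler('x',t).as_matrix()
            dl=A.T@d; t5=np.arctan2(-dl[2],dl[0]); A=A@Ro.from_euler('y',t5).as_matrix()
            E=A.T@(R@M.T); t6=np.arctan2(E[2,1],E[1,1])
            q=np.degrees([j1,j2,j2-pt,-t,-t5,-t6])
            q=(q+180)%360-180
            if q[3]>hi[3]: q[3]-=360
            out.append(q)
    return out
def ok(q,m=0): return np.all(q>lo+m) and np.all(q<hi-m)
E
cat > t.py <<'E'
from h import *; from kin import *
X,Y,up,inn=hood(np.radians(-4.6)); L=np.array([.5386,.0466,.1248])
qc=sense()['joints']; p,R=fk2(qc)
print([q.round(1) for q in allik(p,R)])
for dy in(.1,0,-.1):
 for tilt in (40,50,60,70):
  for az in(-60,-40,-20,0,20,40,60):
   a=np.radians(tilt); Rz=Ro.from_euler('z',az,degrees=True).as_matrix()
   d=Rz@(X*np.sin(a)-np.array([0,0,1])*np.cos(a)); x=-(Rz@Y)
   R=np.c_[x,d,np.cross(x,d)]; res=[]
   for nm,s,out in(('pre',-.04,.06),('contact',-.01,0),('up',.065,0)):
      tip=L+up*s+inn*.005-inn*out+Y*dy; p=tip-d*.014
      res.append([list(map(int,q.round())) for q in allik(p,R) if ok(q,1)])
   if all(res[1:]): print(dy,tilt,az,*res)
E
timeout 570 python3 t.py
```

```text
[array([ 37.1, -16.8, -61.2,  59. , -28.5,  -0.8]), array([ -17.9,  -18.6,  -54.5, -205.5,   18.7,  -55.1]), array([  47.2,   82. , -121.9,  -40.2,  131.6,   15.5]), array([ -19.8,   78.4, -127.3, -160.9, -151.2,  -61. ]), array([  -8.7,   83.1, -151.4, -226.5,  176.8, -133.2]), array([  29.1,   86.8, -157.2,   72.2, -159. ,  133.2]), array([-132.8,  -82. ,  -58.1, -220.2,  131.6,   15.5]), array([ 160.2,  -78.4,  -52.7,   19.1, -151.2,  -61. ]), array([ 171.3,  -83.1,  -28.6,  -46.5,  176.8, -133.2]), array([-150.9,  -86.8,  -22.8, -107.8, -159. ,  133.2]), array([-142.9,   16.8, -118.8, -121. ,  -28.5,   -0.8]), array([ 162.1,   18.6, -125.5,  -25.5,   18.7,  -55.1])]
0.1 40 -60 [[53, 21, -39, 42, -59, -59]] [[47, 26, -36, 47, -55, -58]] [[43, 26, -27, 45, -60, -48]]
0.1 40 -40 [[50, 15, -52, 61, -47, -57]] [[42, 21, -48, 70, -43, -58]] [[39, 20, -39, 63, -46, -46]]
0.1 40 -20 [] [[26, 16, -57, 108, -31, -63]] [[27, 15, -49, 92, -30, -47]]
0.1 40 40 [] [[23, 13, -29, -43, -12, 142]] [[22, 13, -23, -31, -17, 130]]
0.1 40 60 [[14, 8, -27, -51, -33, 169]] [[11, 16, -20, -53, -34, 174]
[... 3890 characters left out ...]
60 40 [[-34, 14, -32, -81, -55, -142]] [[-31, 21, -26, -84, -53, -141]] [[-26, 19, -18, -79, -51, -155]]
-0.1 60 60 [[-32, 21, -22, -68, -68, -142]] [[-29, 27, -16, -70, -66, -143]] [[-26, 25, -8, -68, -67, -153]]
-0.1 70 -60 [] [[28, 32, -59, 87, -70, -90]] [[25, 29, -51, 87, -70, -79]]
-0.1 70 0 [] [[-40, 32, -59, -145, -70, -90]] [[-33, 20, -48, -145, -51, -103]]
-0.1 70 20 [[-46, 19, -47, -108, -60, -114]] [[-41, 27, -42, -115, -60, -111]] [[-34, 20, -33, -111, -50, -127]]
-0.1 70 40 [[-42, 22, -34, -88, -67, -127]] [[-38, 28, -29, -92, -64, -126]] [[-33, 24, -21, -90, -61, -139]]
-0.1 70 60 [[-38, 27, -23, -75, -77, -132]] [[-34, 32, -16, -77, -75, -133]] [[-31, 30, -9, -76, -75, -144]]
```

```bash
cat > t2.py <<'E'
from h import *; from kin import *
X,Y,up,inn=hood(np.radians(-4.6)); L=np.array([.5386,.0466,.1248])
pot=np.array([.455,.359])
def pts(q):
    h,L2,L3,w,Lt,_=PAR
    ry=lambda a:Ro.from_euler('y',a,degrees=True).as_matrix()
    Rz=Ro.from_euler('z',q[0],degrees=True).as_matrix()
    e=np.array([0,0,h])+ry(q[1])@[0,0,L2]; A=ry(q[1]-q[2]); c=e+A@[L3,0,0]
    A=A@Ro.from_euler('x',-q[3],degrees=True).as_matrix(); W=c+A@[0,w,0]; T=W+A@ry(-q[4])@[Lt,0,0]
    return [Rz@v for v in(e,c,W,T)]
def potd(q):
    P=pts(q); m=9
    for a,b in zip(P,P[1:]):
        for t in np.linspace(0,1,30):
            v=a+(b-a)*t; m=min(m,np.hypot(np.hypot(*(v[:2]-pot)),max(0,v[2]-.25)))
    return m
def pose(dy,tilt,az,s,out,x0):
    a=np.radians(tilt); Rz=Ro.from_euler('z',az,degrees=True).as_matrix()
    d=Rz@(X*np.sin(a)-np.array([0,0,1])*np.cos(a))
    x=x0-d*(x0@d); x/=np.linalg.norm(x)
    R=np.c_[x,d,np.cross(x,d)]
    return L+up*s+inn*.005-inn*out+Y*dy-d*.014,R
if __name__=='__main__':
  for dy in(.12,.1,.08,.05,.02):
   for tilt in(48,54):
    for az in(-25,-30,-35,-40,-45,-50,-55):
     o=[]
     for s,out in((-.05,.07),(-.015,0),(.065,0)):
      z=[]
      for x0 in(-up,up):
       p,R=pose(dy,tilt,az,s,out,x0)
       z+=[q for q in allik(p,R) if ok(q,1.5) and 0<q[3]]
      o.append(z)
     if all(o): print(dy,tilt,az,'d.up %.2f lat %.2f'%(R[:,1]@up,R[:,1]@Y),[(list(map(int,q.round())),round(potd(q),3)) for z in o for q in z[:1]], len(o[0]),[int(z[5]) for z in o[0]])
E
python3 t2.py
```

```text
0.12 48 -30 d.up 0.06 lat -0.37 [([51, 14, -59, 80, -49, -135], np.float64(0.146)), ([39, 21, -55, 94, -46, -139], np.float64(0.111)), ([36, 20, -47, 87, -45, -125], np.float64(0.12))] 2 [-135, 44]
0.12 48 -35 d.up 0.04 lat -0.43 [([54, 16, -56, 71, -51, -131], np.float64(0.135)), ([43, 23, -52, 84, -48, -134], np.float64(0.097)), ([39, 21, -44, 79, -48, -121], np.float64(0.111))] 2 [-131, 48]
0.12 48 -40 d.up 0.01 lat -0.48 [([56, 18, -53, 64, -54, -127], np.float64(0.124)), ([45, 24, -49, 76, -50, -129], np.float64(0.082)), ([42, 23, -41, 71, -51, -116], np.float64(0.104))] 2 [-127, 52]
0.12 48 -45 d.up -0.03 lat -0.53 [([57, 19, -50, 58, -57, -123], np.float64(0.113)), ([48, 25, -46, 68, -53, -124], np.float64(0.068)), ([43, 25, -38, 65, -55, -113], np.float64(0.1))] 2 [-123, 56]
0.12 48 -50 d.up -0.06 lat -0.57 [([58, 21, -46, 53, -60, -120], np.float64(0.101)), ([49, 27, -43, 61, -55, -120], np.float64(0.054)), ([45, 26, -34, 59, -58, -109], np.float64(0.099))] 2 [-119, 60]
0.12 48 -55 d.up -0.10 lat -0.61 [([58, 23, -43, 48, -62, -116], np.float64(0.089)), ([50, 29, -39, 55, -5
[... 5762 characters left out ...]
, 75, -50, -124], np.float64(0.137)), ([34, 21, -44, 70, -52, -112], np.float64(0.159))] 2 [-122, 57]
0.02 48 -55 d.up -0.10 lat -0.61 [([49, 17, -54, 58, -56, -119], np.float64(0.165)), ([39, 24, -50, 67, -53, -120], np.float64(0.122)), ([36, 23, -40, 64, -56, -108], np.float64(0.146))] 2 [-118, 61]
0.02 54 -50 d.up 0.02 lat -0.62 [([49, 18, -59, 67, -58, -129], np.float64(0.169)), ([38, 25, -54, 79, -55, -130], np.float64(0.119)), ([35, 23, -46, 76, -57, -118], np.float64(0.133))] 2 [-128, 51]
0.02 54 -55 d.up -0.02 lat -0.66 [([51, 20, -55, 61, -60, -125], np.float64(0.152)), ([41, 26, -51, 71, -57, -126], np.float64(0.101)), ([37, 25, -42, 69, -60, -114], np.float64(0.122))] 2 [-124, 55]
```

```bash
cat > t3.py <<'E'
from t2 import *
for dy in(.05,0,-.05,-.08,-.1):
   for tilt in(48,52,56,60):
    for az in(10,15,20,25,30):
     o=[]
     for s,out in((-.05,.07),(-.015,0),(.03,0),(.08,0)):
       p,R=pose(dy,tilt,az,s,out,Y)
       o.append([q for q in allik(p,R) if ok(q,5) and 0>q[3]])
     if all(o): print(dy,tilt,az,'d.up %.2f lat %.2f'%(R[:,1]@up,R[:,1]@Y),[list(map(int,q.round())) for z in o for q in z], [round(v[2],2) for v in pts(o[1][0])])
E
python3 t3.py
```

```text
0.05 52 30 d.up 0.13 lat 0.39 [[1, 2, -38, -88, -19, -6], [-5, 13, -32, -97, -23, 7], [2, 12, -26, -83, -19, -12], [8, 11, -22, -66, -15, -33]] [np.float64(0.71), np.float64(0.41), np.float64(0.3), np.float64(0.12)]
0.05 56 25 d.up 0.22 lat 0.35 [[-9, 4, -43, -108, -26, 23], [-12, 15, -38, -116, -30, 35], [-6, 13, -30, -104, -22, 16], [2, 11, -23, -87, -15, -7]] [np.float64(0.71), np.float64(0.37), np.float64(0.28), np.float64(0.12)]
0.05 56 30 d.up 0.19 lat 0.41 [[-9, 5, -41, -101, -29, 16], [-11, 15, -35, -108, -31, 25], [-6, 13, -28, -97, -26, 9], [0, 12, -22, -84, -21, -10]] [np.float64(0.7), np.float64(0.38), np.float64(0.28), np.float64(0.12)]
0.05 60 15 d.up 0.32 lat 0.22 [[-18, 8, -55, -137, -37, 61], [-17, 19, -50, -143, -43, 69], [-14, 15, -42, -138, -32, 57], [-9, 13, -32, -127, -21, 41]] [np.float64(0.69), np.float64(0.3), np.float64(0.26), np.float64(0.12)]
0.05 60 20 d.up 0.30 lat 0.30 [[-18, 7, -50, -126, -36, 50], [-18, 19, -46, -133, -40, 58], [-13, 15, -38, -126, -31, 45], [-7, 12, -28, -114, -21, 26]] [np.float64(0.7), np.float64(0.31), np.float64(0.26), np.float64
[... 12472 characters left out ...]
loat64(0.26), np.float64(0.12)]
-0.1 60 20 d.up 0.30 lat 0.30 [[-36, 8, -42, -97, -43, 32], [-33, 18, -37, -106, -42, 40], [-28, 15, -31, -100, -37, 28], [-22, 13, -25, -93, -32, 14]] [np.float64(0.7), np.float64(0.35), np.float64(0.26), np.float64(0.12)]
-0.1 60 25 d.up 0.28 lat 0.37 [[-36, 9, -40, -92, -46, 28], [-33, 19, -34, -99, -45, 33], [-28, 16, -29, -95, -40, 22], [-23, 14, -23, -88, -36, 10]] [np.float64(0.7), np.float64(0.36), np.float64(0.26), np.float64(0.12)]
-0.1 60 30 d.up 0.25 lat 0.43 [[-36, 10, -38, -88, -50, 23], [-32, 19, -32, -94, -47, 28], [-28, 17, -27, -90, -44, 17], [-24, 15, -21, -85, -41, 7]] [np.float64(0.69), np.float64(0.36), np.float64(0.26), np.float64(0.12)]
```

```bash
cat > t4.py <<'E'
from t2 import *
q0=sense()['joints']; p0,R0=fk2(q0)
print(sense()['tcp_pos']-p0)
p1,R1=pose(-.05,52,25,-.05,.07,Y)
q1=[q for q in allik(p1,R1) if ok(q,5) and q[3]<0][0]; print(q1.round(1),p1.round(3))
N=19; rows=[];pp,RR=p0,R0
for k in range(1,N+1):
    t=k/N; q=q0+(q1-q0)*t; q[1]+=-8*np.sin(np.pi*t)**2*0
    p,R=fk2(q); st=np.degrees(Ro.from_matrix(R@RR.T).magnitude())
    w=Ro.from_matrix(R@R0.T).as_rotvec()
    print(k,((p-p0)*100).round(1),w.round(2),'tcp',p.round(3),'tip z %.3f'%(p+R[:,1]*.014)[2],'step %.0fmm %.1f'%(np.linalg.norm(p-pp)*1e3,st), 'dir',R[:,1].round(2),'jaw',R[:,0].round(2))
    pp,RR=p,R
E
python3 t4.py
```

```text
[0.00014479 0.00011822 0.00019401]
[-15.1   2.3 -38.  -83.2 -27.4   0. ] [ 0.444 -0.001  0.151]
1 [-0.  -2.9 -1.4] [ 0.08  0.05 -0.14] tcp [0.415 0.03  0.258] tip z 0.246 step 33mm 9.6 dir [ 0.56 -0.07 -0.83] jaw [-0.22 -0.97 -0.07]
2 [-0.4 -5.6 -3. ] [ 0.16  0.1  -0.28] tcp [0.411 0.004 0.243] tip z 0.231 step 31mm 9.6 dir [ 0.51 -0.07 -0.86] jaw [-0.36 -0.93 -0.13]
3 [-1.1 -7.9 -4.5] [ 0.24  0.14 -0.41] tcp [ 0.403 -0.019  0.227] tip z 0.215 step 29mm 9.5 dir [ 0.46 -0.07 -0.88] jaw [-0.48 -0.85 -0.19]
4 [-2.1 -9.8 -6.1] [ 0.33  0.18 -0.55] tcp [ 0.394 -0.038  0.212] tip z 0.199 step 26mm 9.5 dir [ 0.42 -0.05 -0.91] jaw [-0.6  -0.76 -0.23]
5 [ -3.2 -11.2  -7.6] [ 0.42  0.22 -0.68] tcp [ 0.383 -0.052  0.196] tip z 0.183 step 24mm 9.5 dir [ 0.38 -0.03 -0.92] jaw [-0.71 -0.65 -0.27]
6 [ -4.4 -12.2  -9.1] [ 0.52  0.26 -0.81] tcp [ 0.371 -0.062  0.181] tip z 0.168 step 21mm 9.5 dir [ 0.35  0.01 -0.94] jaw [-0.8  -0.52 -0.3 ]
7 [ -5.5 -12.8 -10.5] [ 0.61  0.29 -0.95] tcp [ 0.359 -0.068  0.167] tip z 0.154 step 19mm 9.5 dir [ 0.33  0.05 -0.94] jaw [-0.87 -0.38 -0.32]
8 [ -6.6 -12.9 -11.8]
[... 998 characters left out ...]
.2 -15.3] [ 1.55  0.39 -1.89] tcp [ 0.358 -0.012  0.119] tip z 0.108 step 16mm 9.5 dir [ 0.51  0.34 -0.79] jaw [-0.64  0.76 -0.09]
16 [ -4.   -6.4 -14.9] [ 1.69  0.39 -1.98] tcp [ 0.375 -0.004  0.124] tip z 0.113 step 19mm 9.5 dir [ 0.57  0.34 -0.75] jaw [-0.54  0.84 -0.02]
17 [ -2.   -5.9 -14.2] [ 1.83  0.38 -2.07] tcp [0.395 0.001 0.13 ] tip z 0.121 step 22mm 9.5 dir [ 0.62  0.33 -0.71] jaw [-0.42  0.91  0.05]
18 [  0.4  -5.8 -13.3] [ 1.98  0.37 -2.15] tcp [0.418 0.002 0.14 ] tip z 0.130 step 25mm 9.5 dir [ 0.68  0.31 -0.66] jaw [-0.3   0.95  0.13]
19 [  3.   -6.1 -12.1] [ 2.14  0.35 -2.22] tcp [ 0.444 -0.001  0.151] tip z 0.142 step 29mm 9.5 dir [ 0.74  0.27 -0.62] jaw [-0.18  0.96  0.22]
```

Request:
carry_out --steps '[[[0, -2.9, -1.4, 0.08, 0.05, -0.14], [-0.4, -5.6, -3, 0.16, 0.1, -0.28], [-1.1, -7.9, -4.5, 0.24, 0.14, -0.41], [-1.1, -7.9, -4.5, 0.24, 0.14, -0.41]]]'

```text
time_s: 2.95
tcp_pos: [0.4036, -0.0197, 0.2273]
ee_rot: [[-0.485, 0.463, 0.742], [-0.855, -0.073, -0.513], [-0.183, -0.883, 0.432]]
wrist_force: [0.5, 0.8, 1.0]
gripper_width: 0.003
```

```bash
python3 t4.py
```

```text
[1.58359177e-04 5.25905812e-05 1.86238047e-04]
[-15.1   2.3 -38.  -83.2 -27.4   0. ] [ 0.444 -0.001  0.151]
1 [-0.8 -1.6 -1.3] [ 0.07  0.03 -0.12] tcp [ 0.396 -0.036  0.214] tip z 0.201 step 22mm 8.1 dir [ 0.43 -0.06 -0.9 ] jaw [-0.59 -0.78 -0.22]
2 [-1.7 -3.  -2.6] [ 0.15  0.06 -0.23] tcp [ 0.386 -0.049  0.201] tip z 0.188 step 21mm 8.0 dir [ 0.39 -0.04 -0.92] jaw [-0.68 -0.69 -0.26]
3 [-2.7 -4.  -3.9] [ 0.22  0.09 -0.35] tcp [ 0.377 -0.059  0.188] tip z 0.175 step 19mm 8.0 dir [ 0.36 -0.01 -0.93] jaw [-0.76 -0.58 -0.29]
4 [-3.7 -4.7 -5.1] [ 0.3   0.12 -0.46] tcp [ 0.366 -0.066  0.176] tip z 0.163 step 17mm 8.0 dir [ 0.34  0.02 -0.94] jaw [-0.83 -0.47 -0.31]
5 [-4.7 -5.  -6.2] [ 0.38  0.14 -0.57] tcp [ 0.357 -0.07   0.165] tip z 0.151 step 15mm 8.0 dir [ 0.32  0.05 -0.94] jaw [-0.88 -0.35 -0.32]
6 [-5.6 -5.1 -7.3] [ 0.46  0.16 -0.69] tcp [ 0.348 -0.071  0.154] tip z 0.141 step 14mm 8.0 dir [ 0.32  0.09 -0.94] jaw [-0.92 -0.22 -0.33]
7 [-6.3 -4.9 -8.3] [ 0.54  0.18 -0.8 ] tcp [ 0.34  -0.069  0.145] tip z 0.131 step 12mm 8.0 dir [ 0.31  0.13 -0.94] jaw [-0.94 -0.09 -0.33]
8 [-6.9 -4.5
[... 992 characters left out ...]
 -3.6   1.2 -10.6] [ 1.29  0.2  -1.63] tcp [ 0.367 -0.008  0.121] tip z 0.111 step 16mm 8.0 dir [ 0.54  0.34 -0.77] jaw [-0.58  0.82 -0.05]
16 [ -2.    1.8 -10.1] [ 1.4   0.19 -1.72] tcp [ 0.383 -0.002  0.126] tip z 0.116 step 18mm 8.0 dir [ 0.59  0.34 -0.73] jaw [-0.48  0.88  0.01]
17 [-0.2  2.1 -9.4] [ 1.51  0.18 -1.81] tcp [0.402 0.001 0.133] tip z 0.123 step 20mm 8.0 dir [ 0.64  0.32 -0.7 ] jaw [-0.38  0.92  0.08]
18 [ 1.9  2.2 -8.6] [ 1.62  0.16 -1.89] tcp [0.422 0.002 0.141] tip z 0.132 step 22mm 8.0 dir [ 0.69  0.3  -0.66] jaw [-0.28  0.95  0.15]
19 [ 4.1  1.9 -7.6] [ 1.74  0.14 -1.97] tcp [ 0.444 -0.001  0.151] tip z 0.142 step 24mm 8.0 dir [ 0.74  0.27 -0.62] jaw [-0.18  0.96  0.22]
```

Commands are relative to the reached pose. Continuing along this path.

Request:
carry_out --steps '[[[-0.8, -1.6, -1.3, 0.07, 0.03, -0.12], [-1.7, -3, -2.6, 0.15, 0.06, -0.23], [-2.7, -4, -3.9, 0.22, 0.09, -0.35], [-3.7, -4.7, -5.1, 0.3, 0.12, -0.46], [-4.7, -5, -6.2, 0.38, 0.14, -0.57], [-5.6, -5.1, -7.3, 0.46, 0.16, -0.69], [-6.3, -4.9, -8.3, 0.54, 0.18, -0.8], [-6.9, -4.5, -9.1, 0.63, 0.19, -0.91], [-7.2, -3.9, -9.8, 0.72, 0.2, -1.02], [-7.3, -3.1, -10.3, 0.81, 0.21, -1.12], [-7.2, -2.2, -10.7, 0.9, 0.21, -1.23], [-6.7, -1.3, -10.9, 0.99, 0.21, -1.33], [-6, -0.4, -11, 1.09, 0.21, -1.43], [-4.9, 0.5, -10.9, 1.19, 0.21, -1.53], [-3.6, 1.2, -10.6, 1.29, 0.2, -1.63], [-2, 1.8, -10.1, 1.4, 0.19, -1.72], [-0.2, 2.1, -9.4, 1.51, 0.18, -1.81], [1.9, 2.2, -8.6, 1.62, 0.16, -1.89], [4.1, 1.9, -7.6, 1.74, 0.14, -1.97], [4.1, 1.9, -7.6, 1.74, 0.14, -1.97]]]'

```text
time_s: 5.45
tcp_pos: [0.445, -0.0008, 0.1517]
ee_rot: [[-0.178, 0.739, -0.65], [0.961, 0.273, 0.048], [0.213, -0.616, -0.758]]
wrist_force: [0.3, -0.7, 0.6]
gripper_width: 0.005
```

```bash
cat > t5.py <<'E'
from t2 import *
s=sense(); p0=s['tcp_pos'];R0=s['ee_rot']; print(s['joints'].round(1))
for sl,out in((-.05,.07),(-.04,.0),(-.02,0),(-.01,0),(.05,0)):
    p,R=pose(-.05,52,25,sl,out,Y); print(sl,out,((p-p0)*100).round(2),Ro.from_matrix(R@R0.T).as_rotvec().round(3),p.round(4),[q.round(0) for q in allik(p,R) if ok(q,5) and q[3]<0])
E
python3 t5.py
python3 - <<'E'
from h import *
cap('scene','s2');cap('top','t2')
crop('s2',170,100,400,300,3.2,'s2c')
E
```

```text
[-14.8   2.2 -37.9 -83.  -27.2  -0.2]
-0.05 0.07 [-0.06  0.01 -0.06] [ 0.004  0.001 -0.002] [ 0.4444 -0.0007  0.1511] [array([-15.,   2., -38., -83., -27.,   0.])]
-0.04 0.0 [ 5.19 -0.41 -4.78] [ 0.004  0.001 -0.002] [ 0.4969 -0.0049  0.1039] [array([-20.,  14., -35., -96., -31.,  19.])]
-0.02 0 [ 6.71 -0.53 -3.5 ] [ 0.004  0.001 -0.002] [ 0.5122 -0.0061  0.1167] [array([-17.,  13., -33., -92., -29.,  12.])]
-0.01 0 [ 7.48 -0.59 -2.85] [ 0.004  0.001 -0.002] [ 0.5198 -0.0067  0.1232] [array([-16.,  13., -31., -90., -28.,   8.])]
0.05 0 [12.06 -0.96  1.  ] [ 0.004  0.001 -0.002] [ 0.5656 -0.0104  0.1617] [array([ -8.,  11., -25., -76., -23., -12.])]
```

View pics/s2c.png

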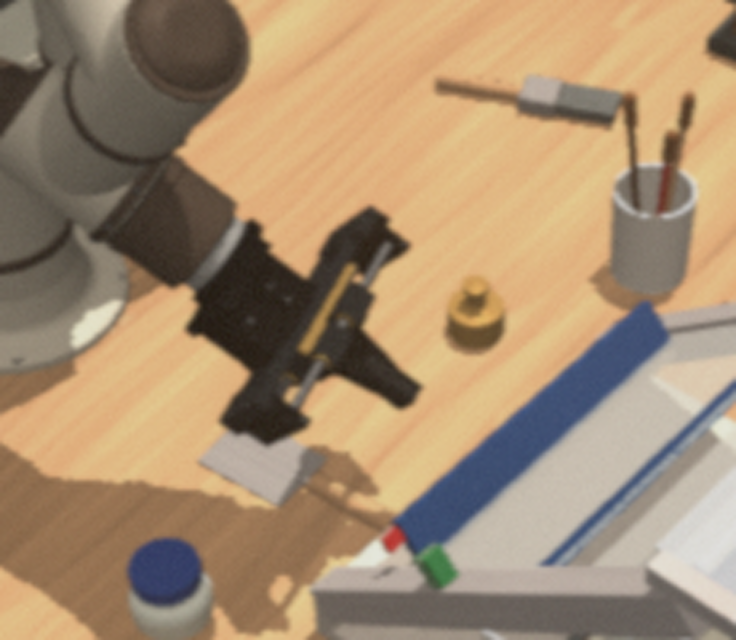

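View pics/t2.png

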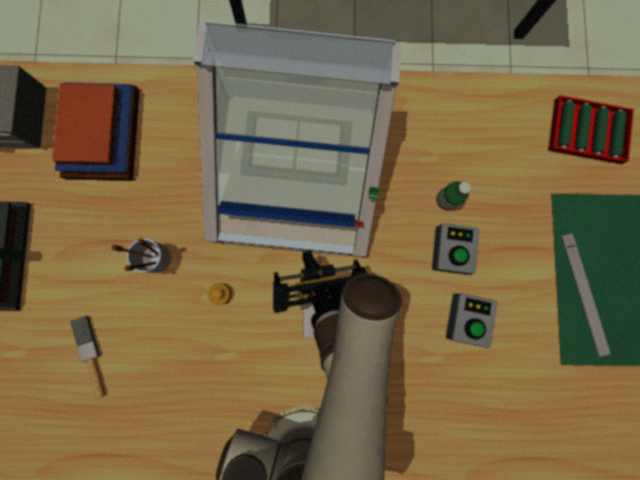

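Request:
carry_out --steps '[[[1.3, -0.1, -1.2, 0, 0, 0], [2.6, -0.2, -2.4, 0, 0, 0], [3.9, -0.3, -3.6, 0, 0, 0], [5.2, -0.4, -4.8, 0, 0, 0], [5.2, -0.4, -4.8, 0, 0, 0], [6, -0.5, -4.2, 0, 0, 0], [6, -0.5, -4.2, 0, 0, 0]]]'

```text
time_s: 6.42
tcp_pos: [0.5046, -0.0044, 0.1107]
ee_rot: [[-0.18, 0.739, -0.649], [0.96, 0.275, 0.047], [0.213, -0.615, -0.759]]
wrist_force: [-0.2, -0.2, 0.3]
gripper_width: 0.004
```

```bash
python3 t5.py|head -1
python3 - <<'E'
from h import *
print(sense()['wrist_force'])
cap('scene','s3');cap('top','t3')
crop('s3',230,170,400,300,4.5,'s3c');crop('t3',250,180,400,290,5,'t3c')
E
```

```text
[-18.7  13.7 -33.9 -94.3 -29.9  15.8]
[-0.17855771 -0.21272892  0.28526475]
```

View pics/s3c.png

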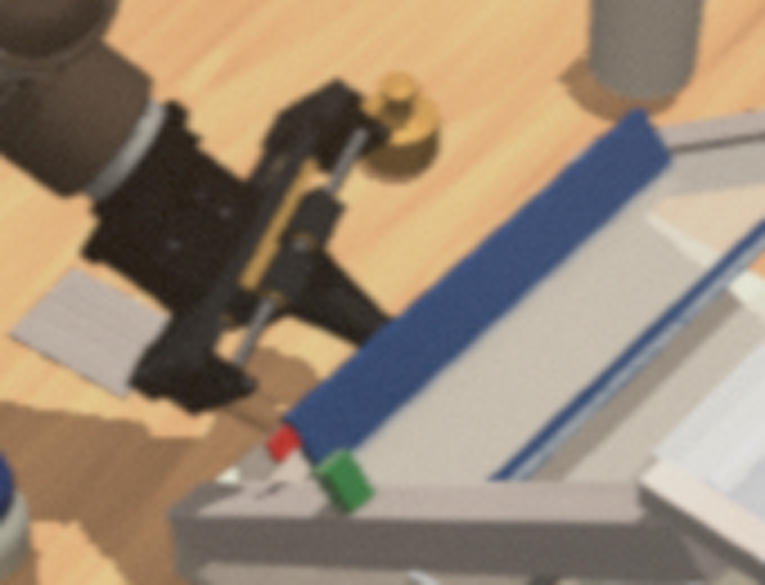

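View pics/t3c.png

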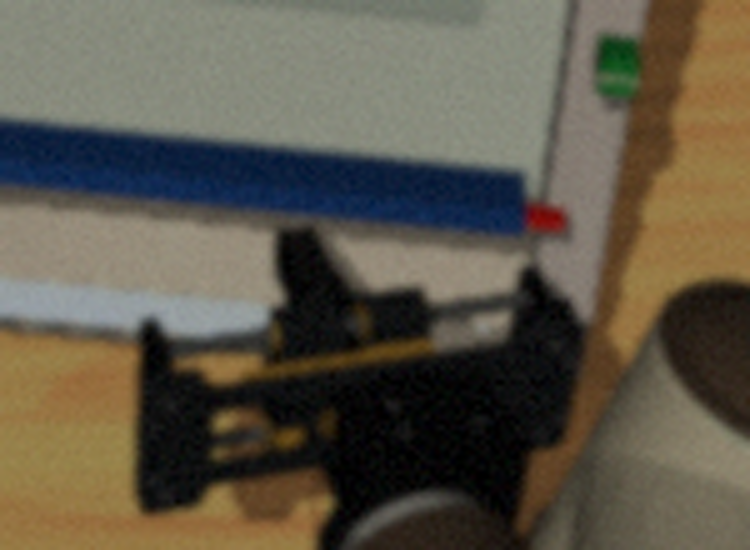

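Request:
carry_out --steps '[[[0.4, 0, 0.3, 0, 0, 0], [0.8, -0.1, 0.6, 0, 0, 0], [1.1, -0.1, 1, 0, 0, 0], [1.5, -0.1, 1.3, 0, 0, 0], [1.5, -0.1, 1.3, 0, 0, 0]]]'

```text
time_s: 7.15
tcp_pos: [0.5198, -0.0057, 0.1229]
ee_rot: [[-0.177, 0.739, -0.65], [0.96, 0.274, 0.05], [0.215, -0.615, -0.758]]
wrist_force: [-0.8, 0.1, -0.5]
gripper_width: 0.002
```

Run:
```python
from h import *
print(sense()['wrist_force'])
cap('scene','s4');cap('top','t4')
crop('s4',230,170,400,300,4.5,'s4c');crop('t4',250,180,400,290,5,'t4c')
```

```text
[-0.77717369  0.0504596  -0.54050653]
```

View pics/t4c.png

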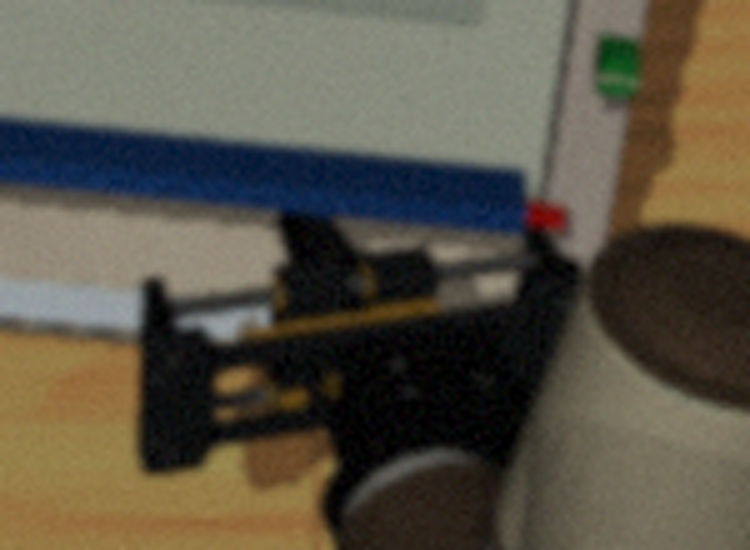

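View pics/s4c.png

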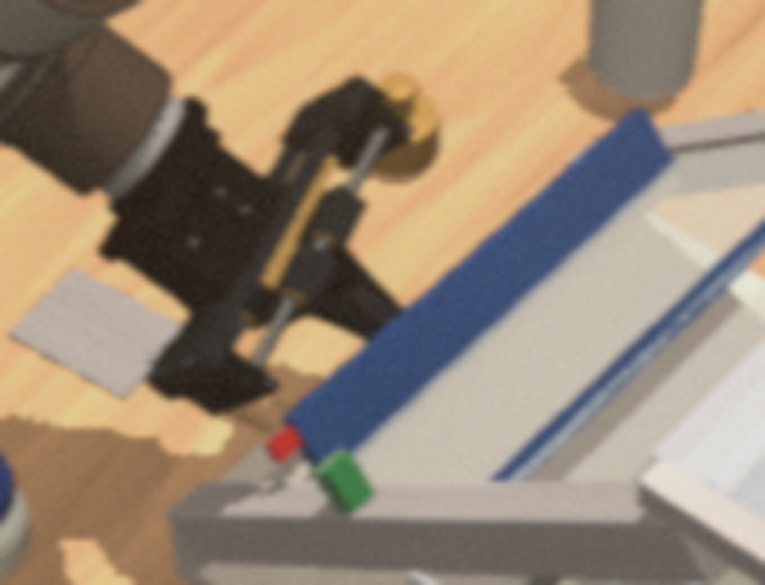

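```bash
cat > t6.py <<'E'
from t2 import *
def pose2(dy,tilt,az,s,out,sg):
    p,R=pose(dy,tilt,az,s,out,Y); d=R[:,1]
    x=np.cross(inn,d)*sg; x/=np.linalg.norm(x)
    return p,np.c_[x,d,np.cross(x,d)]
if __name__=='__main__':
  s=sense(); p0=s['tcp_pos'];R0=s['ee_rot']
  for sg in(1,-1):
   for dy in(-.05,-.02,0):
    for sl,out in((-.05,.04),(-.05,0),(-.02,0),(.06,0)):
     p,R=pose2(dy,52,25,sl,out,sg); tip=p+R[:,1]*.014
     # body corners & in hood coords rel L
     C=[tip-R[:,1]*.07+R[:,0]*a*.095+R[:,2]*b*.0375 for a in(1,-1) for b in(1,-1)]
     H=np.array([[(c-L)@up-sl,(c-L)@Y,-(c-L)@inn+.019] for c in C]).round(3)
     print(sg,dy,sl,out,((p-p0)*100).round(1),Ro.from_matrix(R@R0.T).as_rotvec().round(2),[q.round(0) for q in allik(p,R) if ok(q,5) and q[3]<0]); 
    print(H.tolist(),'x',R[:,0].round(2))
E
python3 t6.py
```

```text
1 -0.05 -0.05 0.04 [-5.6  0.4  0.5] [ 1.5   0.56 -1.25] [array([ -19.,    8.,  -37.,  -90.,  -30., -105.])]
1 -0.05 -0.05 0 [-3.1  0.2 -2.5] [ 1.5   0.56 -1.25] [array([-22.,  15., -36., -98., -32., -93.])]
1 -0.05 -0.02 0 [-0.8 -0.  -0.6] [ 1.5   0.56 -1.25] [array([ -17.,   13.,  -33.,  -92.,  -29., -104.])]
1 -0.05 0.06 0 [ 5.3 -0.5  4.5] [ 1.5   0.56 -1.25] [array([  -7.,   11.,  -24.,  -74.,  -23., -132.])]
[[0.09, -0.081, 0.093], [0.061, -0.144, 0.065], [-0.083, -0.002, 0.093], [-0.112, -0.066, 0.065]] x [ 0.66 -0.47  0.59]
1 -0.02 -0.05 0.04 [-5.4  3.4  0.5] [ 1.5   0.56 -1.25] [array([ -14.,    7.,  -38.,  -94.,  -27., -105.])]
1 -0.02 -0.05 0 [-2.8  3.1 -2.5] [ 1.5   0.56 -1.25] [array([ -18.,   15.,  -38., -103.,  -30.,  -91.])]
1 -0.02 -0.02 0 [-0.5  3.  -0.6] [ 1.5   0.56 -1.25] [array([ -14.,   13.,  -33.,  -96.,  -26., -103.])]
1 -0.02 0.06 0 [5.6 2.5 4.5] [ 1.5   0.56 -1.25] [array([  -3.,   11.,  -24.,  -74.,  -19., -134.])]
[[0.09, -0.051, 0.093], [0.061, -0.114, 0.065], [-0.083, 0.028, 0.093], [-0.112, -0.036, 0.065]] x [ 0.66 -0.47  0.59]
1 0 -0.05 0.04 [-5.2  5.3 
[... 1349 characters left out ...]
.5 4.5] [-0.82 -0.31  0.69] [array([ -3.,  11., -24., -74., -19.,  46.])]
[[-0.112, -0.036, 0.065], [-0.083, 0.028, 0.093], [0.061, -0.114, 0.065], [0.09, -0.051, 0.093]] x [-0.66  0.47 -0.59]
-1 0 -0.05 0.04 [-5.2  5.3  0.5] [-0.82 -0.31  0.69] [array([-12.,   7., -38., -97., -25.,  76.])]
-1 0 -0.05 0 [-2.7  5.1 -2.5] [-0.82 -0.31  0.69] [array([ -16.,   15.,  -38., -106.,  -29.,   91.])]
-1 0 -0.02 0 [-0.4  5.  -0.6] [-0.82 -0.31  0.69] [array([-11.,  13., -34., -98., -25.,  78.])]
-1 0 0.06 0 [5.7 4.5 4.5] [-0.82 -0.31  0.69] [array([  1.,  11., -24., -74., -16.,  43.])]
[[-0.112, -0.016, 0.065], [-0.083, 0.048, 0.093], [0.061, -0.094, 0.065], [0.09, -0.031, 0.093]] x [-0.66  0.47 -0.59]
```

Request:
carry_out --steps '[[[-1, 0.1, -0.8, 0, 0, 0], [-2, 0.1, -1.6, 0, 0, 0], [-3.2, 0.8, -1, -0.07, -0.03, 0.06], [-4.3, 1.6, -0.3, -0.2, -0.08, 0.17], [-5.4, 2.4, 0.3, -0.33, -0.13, 0.28], [-5.4, 3.4, 0.5, -0.46, -0.17, 0.39], [-5.4, 3.4, 0.5, -0.58, -0.22, 0.49], [-5.4, 3.4, 0.5, -0.7, -0.26, 0.59], [-5.4, 3.4, 0.5, -0.82, -0.31, 0.69], [-5.4, 3.4, 0.5, -0.82, -0.31, 0.69], [-4.3, 3.3, -0.3, -0.82, -0.31, 0.69], [-3.2, 3.2, -1.1, -0.82, -0.31, 0.69], [-2, 3.1, -1.9, -0.82, -0.31, 0.69], [-2, 3.1, -1.9, -0.82, -0.31, 0.69]]]'

```text
time_s: 9.0
tcp_pos: [0.5, 0.0246, 0.103]
ee_rot: [[-0.664, 0.737, -0.126], [0.47, 0.28, -0.837], [-0.582, -0.615, -0.532]]
wrist_force: [-0.8, 0.1, 0.4]
gripper_width: 0.002
```

```bash
cat > t7.py <<'E'
from t6 import *
s=sense(); p0=s['tcp_pos'];R0=s['ee_rot']; print(s['joints'].round(0),s['wrist_force'].round(2))
tip=p0+R0[:,1]*.014; print('tip s,y,out',[round(v,4) for v in((tip-L)@up,(tip-L)@Y,-(tip-L)@inn+.019)])
for sl in(-.04,-.03,-.02,-.01,.05):
    p,R=pose2(-.02,52,25,sl,0,-1); print(sl,((p-p0)*100).round(2),Ro.from_matrix(R@R0.T).as_rotvec().round(3))
E
python3 t7.py
python3 - <<'E'
from h import *
cap('scene','s5');cap('top','t5')
crop('s5',200,130,400,300,4,'s5c');crop('t5',250,180,400,290,5,'t5c')
E
```

```text
[ -17.   14.  -36. -100.  -29.   85.] [-0.83  0.13  0.43]
tip s,y,out [np.float64(-0.0401), np.float64(-0.0203), np.float64(0.0129)]
-0.04 [-0.07  0.04  0.09] [-0.005 -0.001 -0.003]
-0.03 [ 0.69 -0.02  0.73] [-0.005 -0.001 -0.003]
-0.02 [ 1.46 -0.08  1.38] [-0.005 -0.001 -0.003]
-0.01 [ 2.22 -0.15  2.02] [-0.005 -0.001 -0.003]
0.05 [ 6.8  -0.51  5.88] [-0.005 -0.001 -0.003]
```

View pics/s5c.png

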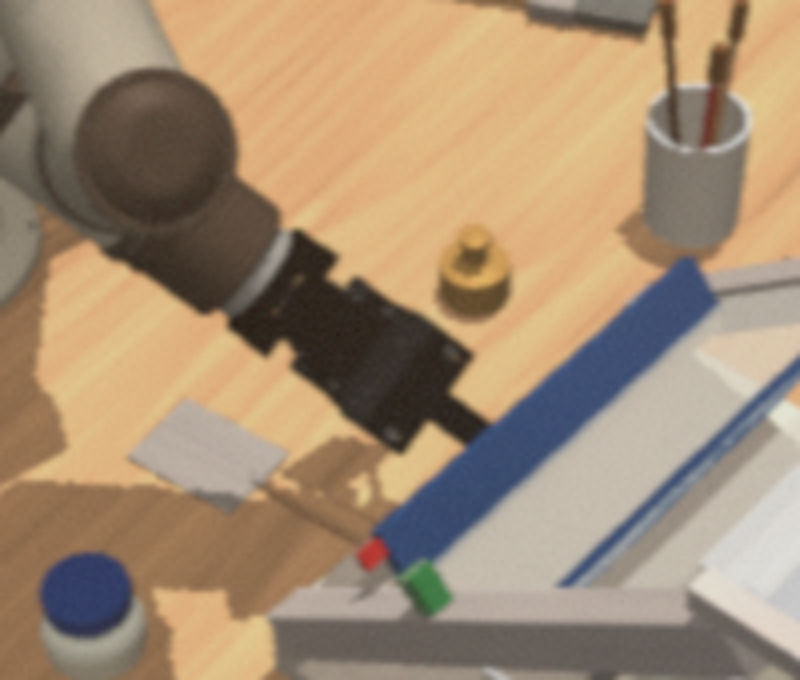

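View pics/t5c.png

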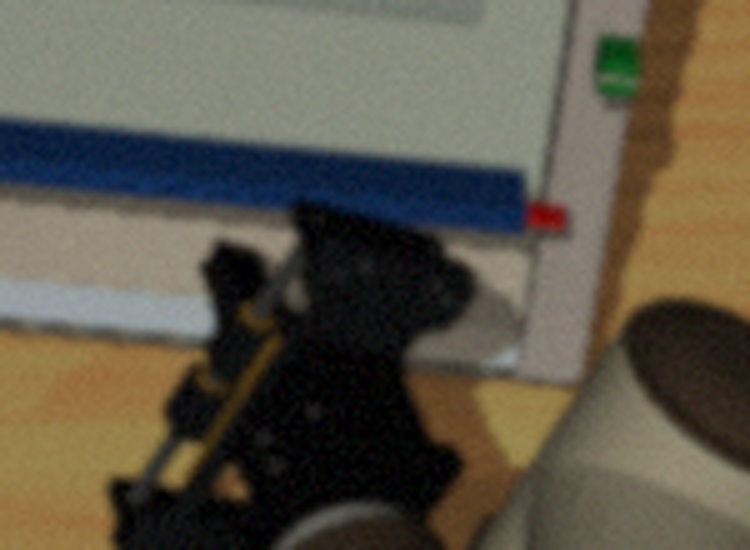

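Request:
carry_out --steps '[[[0.4, 0, 0.3, 0, 0, 0], [0.8, -0.1, 0.6, 0, 0, 0], [1.1, -0.1, 1, 0, 0, 0], [1.5, -0.1, 1.3, 0, 0, 0], [1.9, -0.15, 1.6, 0, 0, 0], [2.3, -0.2, 1.9, 0, 0, 0], [2.3, -0.2, 1.9, 0, 0, 0]]]'

```text
time_s: 9.98
tcp_pos: [0.5227, 0.0232, 0.1227]
ee_rot: [[-0.664, 0.738, -0.122], [0.466, 0.28, -0.839], [-0.585, -0.614, -0.53]]
wrist_force: [-0.0, -0.1, -0.0]
gripper_width: 0.009
```

```bash
python3 t7.py|head -2
python3 - <<'E'
from h import *
cap('scene','s6');cap('top','t6')
crop('s6',270,220,370,300,7,'s6c');crop('t6',250,180,400,290,5,'t6c')
E
```

```text
[-13.  13. -32. -93. -26.  73.] [-0.05 -0.12 -0.03]
tip s,y,out [np.float64(-0.0099), np.float64(-0.0198), np.float64(0.0134)]
```

View pics/s6c.png

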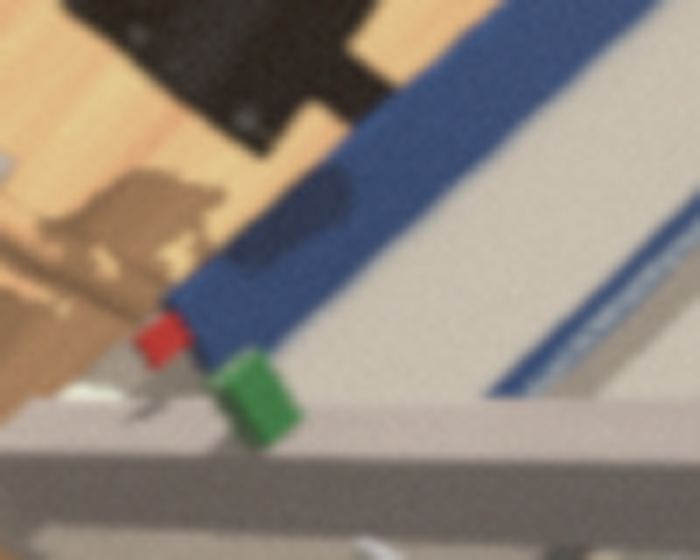

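View pics/t6c.png

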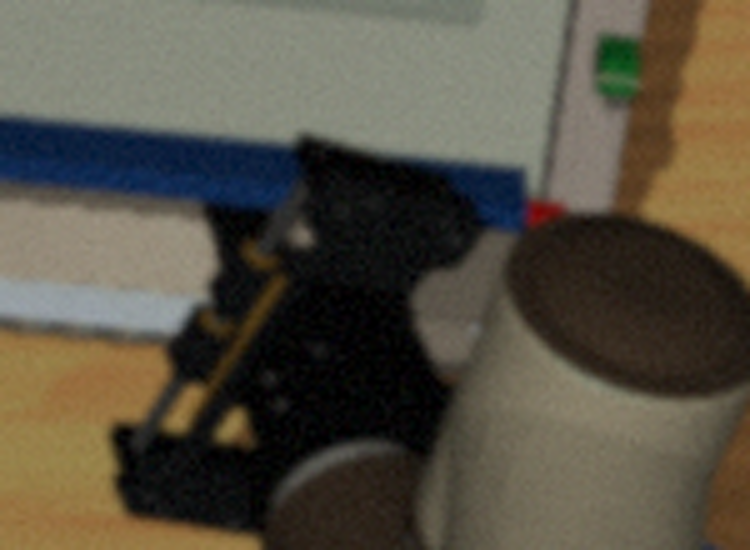

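Request:
carry_out --steps '[[[0.2, 0, 0.2, 0, 0, 0], [0.4, 0, 0.3, 0, 0, 0], [0.6, 0, 0.5, 0, 0, 0], [0.8, -0.1, 0.65, 0, 0, 0]]]'

```text
time_s: 10.58
tcp_pos: [0.5306, 0.0223, 0.1292]
ee_rot: [[-0.664, 0.738, -0.122], [0.467, 0.281, -0.839], [-0.584, -0.614, -0.531]]
wrist_force: [-1.9, 1.5, -2.1]
gripper_width: 0.008
```

```bash
python3 t7.py|head -2
python3 - <<'E'
from h import *
cap('scene','s7')
crop('s7',270,220,370,300,7,'s7c')
E
```

```text
[-11.  12. -31. -91. -25.  69.] [-1.88  1.53 -2.12]
tip s,y,out [np.float64(0.0003), np.float64(-0.0201), np.float64(0.0132)]
```

View pics/s7c.png

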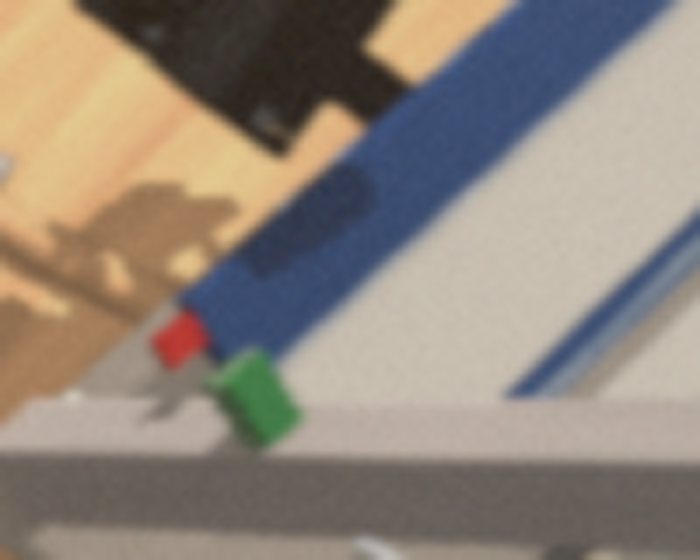

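Request:
carry_out --steps '[[[0.25, -0.02, 0.21, 0, 0, 0], [0.5, -0.04, 0.42, 0, 0, 0], [0.75, -0.06, 0.63, 0, 0, 0], [1, -0.08, 0.84, 0, 0, 0], [1.25, -0.1, 1.05, 0, 0, 0], [1.5, -0.12, 1.26, 0, 0, 0], [1.75, -0.14, 1.47, 0, 0, 0], [2, -0.16, 1.68, 0, 0, 0], [2.25, -0.18, 1.9, 0, 0, 0], [2.5, -0.2, 2.1, 0, 0, 0], [2.75, -0.22, 2.32, 0, 0, 0], [3, -0.24, 2.53, 0, 0, 0], [3.2, -0.26, 2.7, 0, 0, 0], [3.4, -0.28, 2.86, 0, 0, 0], [3.6, -0.29, 3.03, 0, 0, 0], [3.7, -0.3, 3.1, 0, 0, 0], [3.7, -0.3, 3.1, 0, 0, 0]]]'

```text
time_s: 12.75
tcp_pos: [0.568, 0.0189, 0.1604]
ee_rot: [[-0.663, 0.739, -0.123], [0.467, 0.28, -0.839], [-0.585, -0.613, -0.53]]
wrist_force: [-2.6, 1.2, -1.2]
gripper_width: 0.002
```

```bash
python3 t7.py|head -2
python3 - <<'E'
from h import *
cap('scene','s8');cap('top','t8')
crop('s8',290,230,350,285,10,'s8c');crop('t8',320,150,400,230,8,'t8c')
E
```

```text
[ -5.  11. -25. -78. -20.  51.] [-2.61  1.24 -1.17]
tip s,y,out [np.float64(0.0492), np.float64(-0.0205), np.float64(0.0131)]
```

View pics/s8c.png

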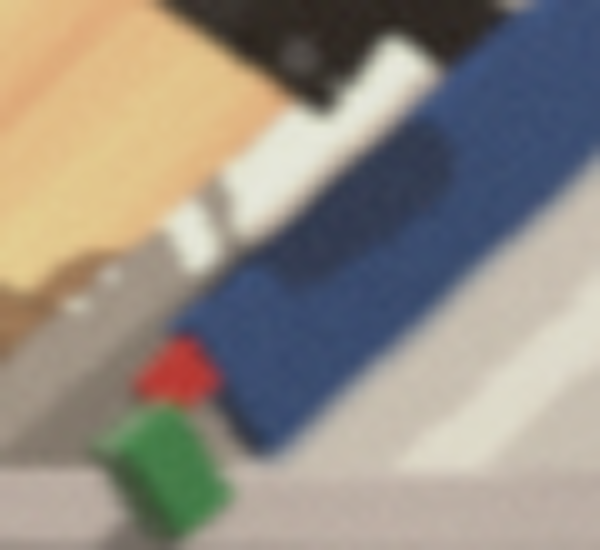

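View pics/t8c.png

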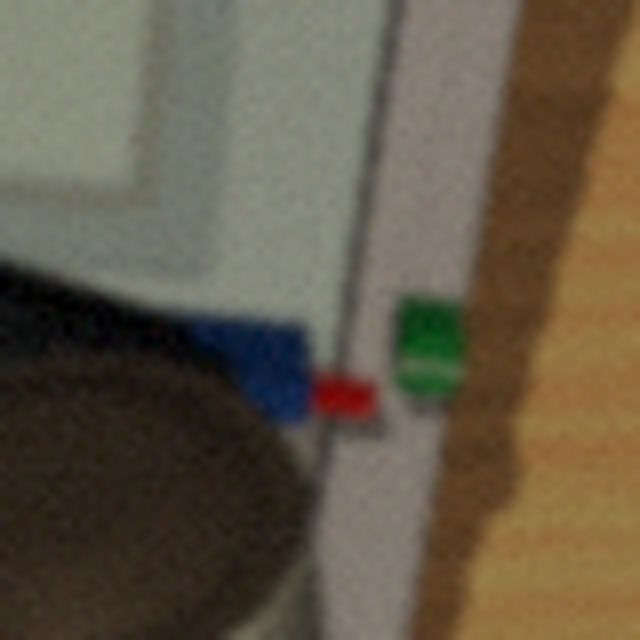

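Run:
```python
from h import *
crop('top0',350,215,372,231,30,'z1')
crop('t8',352,182,382,204,24,'z2')
crop('scene0',284,258,308,276,30,'z3')
```

```text
(no output)
```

View pics/z1.png

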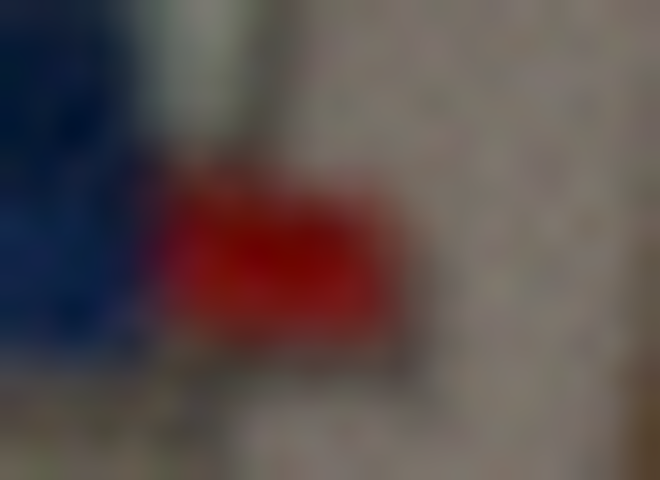

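View pics/z2.png

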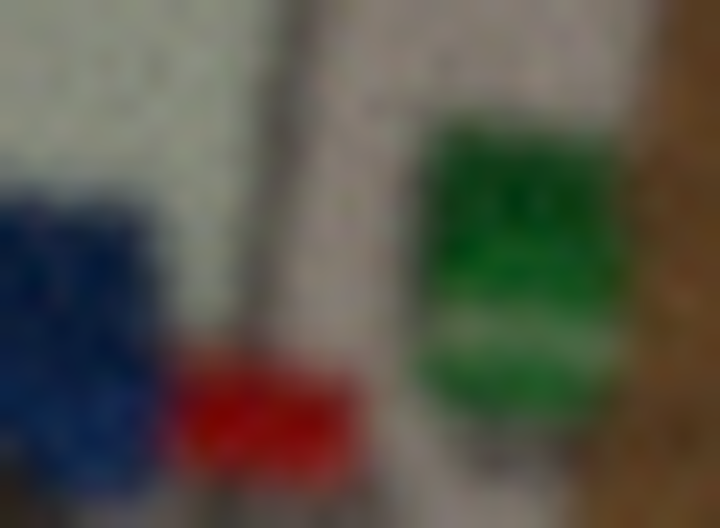

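View pics/z3.png

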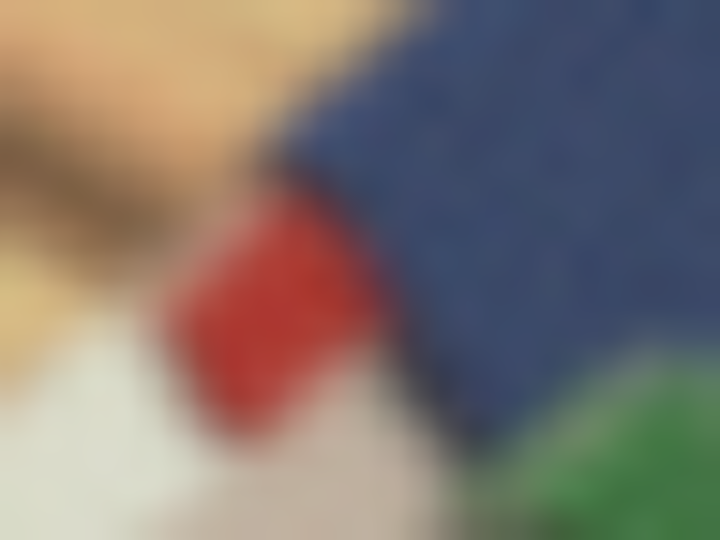

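```bash
cat > t9.py <<'E'
from t2 import *
T=load('t8')
def Z(c,p,out):
    q=onplane(c,p,L-inn*(out-.019),inn); return [round(float(v)*1000,1) for v in((q-L)@up,(q-L)@Y)]
if __name__=='__main__':
    u=lambda p:un(p,352,182,24)
    for n,p,o in(('lip outbot',(150,492),.037),('lip intop',(150,203),0),('red bot',(340,482),.037),('red top(out25)',(340,360),.025),('red top(out20)',(340,360),.02),('mk line L',(432,325),.03),('mk line R',(600,338),.03),('mk bot',(500,415),.03),('mk intop',(500,122),.0)): print(n,Z(T,u(p),o))
    T0=load('top0');u=lambda p:un(p,350,215,30)
    for n,p,o in(('0 lip outbot',(140,355),.037),('0 red bot',(390,342),.037),('0 red top(out25)',(380,180),.025)): print(n,Z(T0,u(p),o))
    u=lambda p:un(p,335,180,10)
    for n,p,o in(('0 lip intop',(195,342),0),('0 lip outtop',(203,413),.037)): print(n,Z(T0,u(p),o))
    S=load('s8');u=lambda p:un(p,290,230,10)
    for n,p,o in(('S lip outtop',(177,327),.037),('S lip intop',(265,455),0.0),('S red outtop tip-ish left',(180,337),.037),('S mk outtop L',(170,405),.03),('S mk outbot L',(160,400),.03),('S mk outtop R',(110,450),.03)): print(n,Z(S,u(p),o))
E
python3 t9.py
```

```text
lip outbot [60.8, -148.1]
lip intop [70.2, -147.9]
red bot [63.7, -164.5]
red top(out25) [69.4, -164.2]
red top(out20) [66.7, -164.8]
mk line L [76.3, -171.1]
mk line R [76.7, -185.9]
mk bot [68.1, -178.3]
mk intop [81.7, -178.0]
0 lip outbot [0.1, -148.3]
0 red bot [3.2, -166.1]
0 red top(out25) [9.6, -165.0]
0 lip intop [10.2, -147.5]
0 lip outtop [14.1, -148.0]
S lip outtop [70.0, -150.2]
S lip intop [70.1, -148.2]
S red outtop tip-ish left [75.9, -154.1]
S mk outtop L [84.4, -170.0]
S mk outbot L [78.2, -168.1]
S mk outtop R [80.3, -186.3]
```

Request:
carry_out --steps '[[[0.15, -0.01, 0.13, 0, 0, 0], [0.3, -0.02, 0.26, 0, 0, 0], [0.45, -0.04, 0.38, 0, 0, 0], [0.6, -0.05, 0.5, 0, 0, 0], [0.6, -0.05, 0.5, 0, 0, 0]]]'

```text
time_s: 13.48
tcp_pos: [0.5741, 0.0184, 0.1655]
ee_rot: [[-0.663, 0.739, -0.123], [0.467, 0.28, -0.839], [-0.585, -0.613, -0.53]]
wrist_force: [-2.4, 1.1, -1.1]
gripper_width: 0.002
```

```bash
python3 t7.py|head -2
python3 - <<'E'
from h import *
a=[];b=[]
for i in range(4):
    a.append(cap('top','t9')['image'].astype(float)); b.append(cap('scene','s9')['image'].astype(float))
cv2.imwrite('pics/t9.png',np.mean(a,0)[:,:,::-1]);cv2.imwrite('pics/s9.png',np.mean(b,0)[:,:,::-1])
crop('t9',346,178,380,203,22,'t9c');crop('s9',292,250,322,285,18,'s9c')
E
```

```text
[ -4.  11. -24. -76. -20.  48.] [-2.41  1.11 -1.11]
tip s,y,out [np.float64(0.0571), np.float64(-0.0206), np.float64(0.013)][ WARN:0@9.945] global loadsave.cpp:1063 imwrite_ Unsupported depth image for selected encoder is fallbacked to CV_8U.
```

View pics/t9c.png

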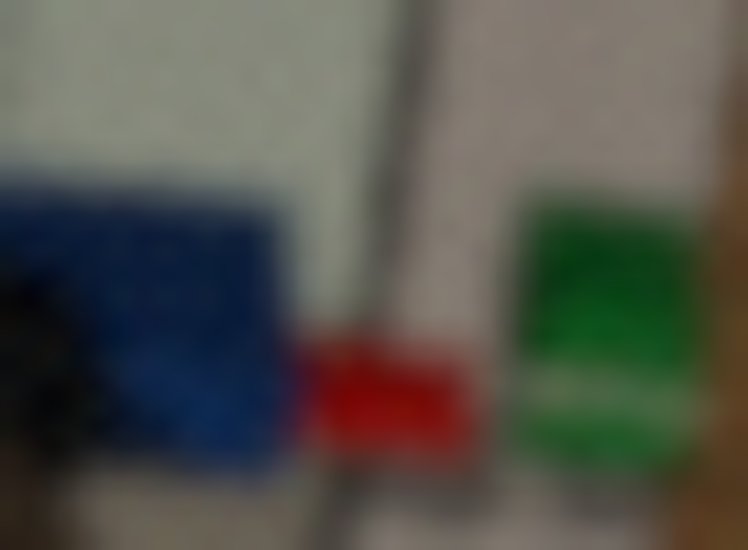

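View pics/s9c.png

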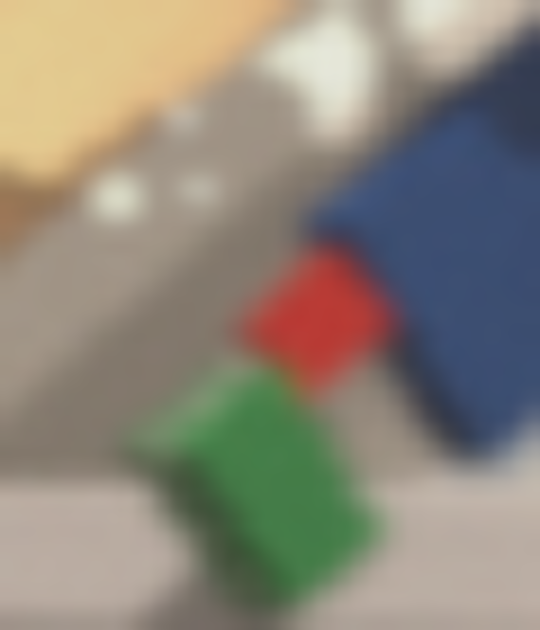

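Run:
```python
from t9 import *
T=load('t9');S=load('s9')
u=lambda p:un(p,346,178,22)
for n,p,o in(('lip outbot',(285,474),.037),('lip intop',(280,207),0),('red bot',(440,462),.037),('red top25',(440,345),.025),('mkline L',(535,377),.03),('mkline R',(695,393),.03),('mk bot L',(530,450),.03),('mk bot R',(690,470),.03),('mk intop L',(540,195),0),):print(n,Z(T,u(p),o))
u=lambda p:un(p,292,250,18)
for n,p,o in(('lip outtop',(310,222),.037),('lip intop',(478,465),0),('red outtop',(315,245),.037),('red outtop tip',(245,325),.037),('mk outtop L',(270,375),.03),('mk outbot R',(135,435),.03),('mk outtop R',(180,450),.03),('mk intop R',(285,605),.0),('mk intop L',(385,525),.0)):print('S',n,Z(S,u(p),o))
```

```text
lip outbot [68.0, -148.6]
lip intop [77.6, -148.0]
red bot [70.9, -163.1]
red top25 [77.2, -162.7]
mkline L [77.4, -171.6]
mkline R [77.3, -187.0]
mk bot L [69.5, -172.3]
mk bot R [69.0, -187.8]
mk intop L [81.7, -173.0]
S lip outtop [74.4, -148.9]
S lip intop [79.3, -149.5]
S red outtop [81.4, -153.9]
S red outtop tip [85.6, -170.4]
S mk outtop L [85.7, -171.2]
S mk outbot R [70.4, -183.1]
S mk outtop R [84.1, -186.3]
S mk intop R [70.3, -178.0]
S mk intop L [73.3, -161.7]
```

Run:
```python
from t9 import *
T=load('top0');S=load('scene0')
ut=lambda p:un(p,350,215,30); us=lambda p:un(p,284,258,30)
h=lambda q:[round(float(v)*1000,1) for v in((q-L)@up,(q-L)@Y,-(q-L)@inn+.019)]
q,e=tri(T,ut((395,190)),S,us((248,445)));print('in-top tip',h(q),e)
q,e=tri(T,ut((150,172)),S,us((390,310)));print('in-top root',h(q),e)
# lip corners for bias
for n in('RO','RI'):
    a={'RO':(un((203,413),335,180,10),un((185,132),275,250,10)),'RI':(un((195,345),335,180,10),un((250,232),275,250,10))}[n]
    q,e=tri(T,a[0],S,a[1]);print(n,h(q),e)
# outer-top in scene at constant z plane: intersect ray with plane z=const (up normal)
for zz in(8,10,12):
  for n,p in(('outtop tip',(165,312)),('outtop root',(285,190)),('lip RO',(290,150))):
    o,d=ray(S,*us(p)); q=o+d*(up@(L+up*zz/1000-o))/(up@d); print(zz,n,h(q))
```

```text
in-top tip [7.6, -165.5, 20.8] 0.00305986886689097
in-top root [6.7, -147.8, 20.7] 0.002186232188470282
RO [12.8, -149.1, 36.6] 0.002796753037913887
RI [12.4, -148.2, 7.2] 0.00315512955316461
8 outtop tip [8.0, -164.0, 32.7]
8 outtop root [8.0, -149.6, 33.7]
8 lip RO [8.0, -147.4, 35.9]
10 outtop tip [10.0, -165.1, 33.5]
10 outtop root [10.0, -150.7, 34.4]
10 lip RO [10.0, -148.4, 36.6]
12 outtop tip [12.0, -166.1, 34.2]
12 outtop root [12.0, -151.7, 35.2]
12 lip RO [12.0, -149.5, 37.4]
```

Request:
carry_out --steps '[[[0.1, -0.01, 0.08, 0, 0, 0], [0.17, -0.02, 0.15, 0, 0, 0], [0.24, -0.02, 0.2, 0, 0, 0], [0.24, -0.02, 0.2, 0, 0, 0], [0.24, -0.02, 0.2, 0, 0, 0]]]'

```text
time_s: 14.5
tcp_pos: [0.5761, 0.0183, 0.1672]
ee_rot: [[-0.663, 0.738, -0.123], [0.467, 0.28, -0.839], [-0.585, -0.614, -0.53]]
wrist_force: [-2.7, 0.7, -1.4]
gripper_width: 0.006
```

```bash
python3 t7.py|head -2
cat > av.py <<'E'
from h import *
import sys
def av(k,n=5):
    a=[];b=[]
    for i in range(n):
        a.append(cap('top','t'+k)['image'].astype(float)); b.append(cap('scene','s'+k)['image'].astype(float))
    cv2.imwrite(f'pics/t{k}.png',np.mean(a,0)[:,:,::-1].round().astype(np.uint8));cv2.imwrite(f'pics/s{k}.png',np.mean(b,0)[:,:,::-1].round().astype(np.uint8))
E
python3 - <<'E'
from av import *
av('10')
crop('t10',346,178,380,203,22,'t10c');crop('s10',292,250,322,285,18,'s10c')
E
```

```text
[ -3.  11. -24. -75. -20.  47.] [-2.7   0.68 -1.4 ]
tip s,y,out [np.float64(0.0598), np.float64(-0.0205), np.float64(0.013)]
```

View pics/t10c.png

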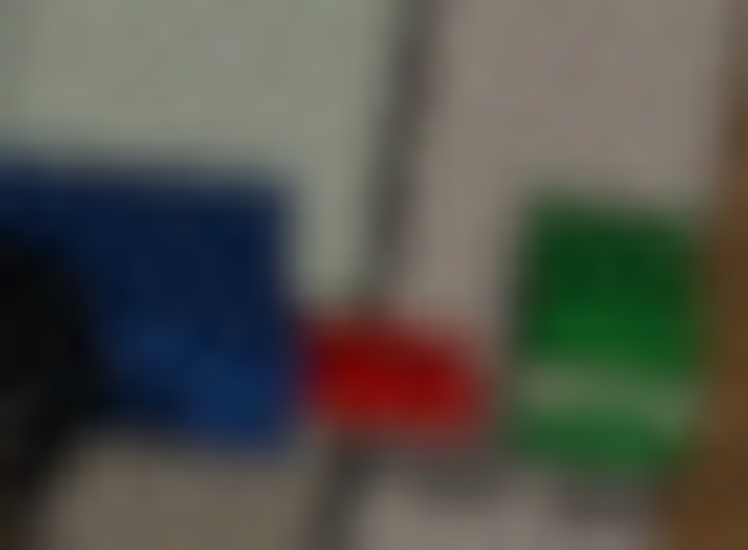

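View pics/s10c.png

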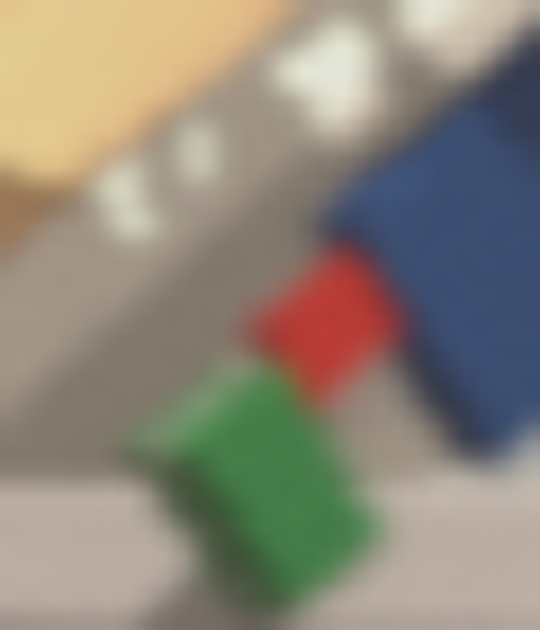

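Run:
```python
from t9 import *
T=load('t10');im=cv2.imread('pics/t10.png').astype(float)
u=lambda p:un(p,346,178,22)
for n,p,o in(('lip outbot',(285,450),.037),('lip intop',(280,183),0),('red bot33',(440,437),.033),('red bot37',(440,437),.037),('red top21',(440,325),.021),('mkline L',(535,377),.03),('mkline R',(695,396),.03),('mk bot L',(530,453),.03)):print(n,Z(T,u(p),o))
# red centroid / subpixel
R=np.clip(im[:,:,2]-np.maximum(im[:,:,0],im[:,:,1])-15,0,None)
for k,f in (('0','top0'),('8','t8'),('9','t9'),('10','t10')):
    im=cv2.imread(f'pics/{f}.png').astype(float); R=np.clip(im[:,:,2]-np.maximum(im[:,:,0],im[:,:,1])-20,0,None); M=np.zeros_like(R); M[180:235,350:372]=1; R*=M
    ys,xs=np.indices(R.shape); c=((R*xs).sum()/R.sum(),(R*ys).sum()/R.sum())
    G=np.clip(im[:,:,1]-np.maximum(im[:,:,0],im[:,:,2])-8,0,None); M=np.zeros_like(R); M[175:205,366:382]=1;G*=M
    g=((G*xs).sum()/G.sum(),(G*ys).sum()/G.sum())
    print(f,np.round(c,2),Z(T,c,.029),'green',np.round(g,2))
```

```text
lip outbot [70.6, -148.3]
lip intop [80.2, -147.6]
red bot33 [71.5, -163.2]
red bot37 [73.6, -162.7]
red top21 [77.3, -162.9]
mkline L [77.4, -171.6]
mkline R [77.0, -187.1]
mk bot L [69.1, -172.4]
top0 [358.89 223.35] [4.0, -158.3] green [373.24 192.96]
t8 [362.76 199.54] [63.6, -158.6] green [373.2  192.97]
t9 [363.33 196.26] [71.5, -158.7] green [373.2  192.99]
t10 [363.52 195.19] [74.1, -158.8] green [373.2  192.98]
```

Run:
```python
from t9 import *
S=load('s10');T=load('t10')
P=lambda c,z,y,o,x0,y0,s:((proj(c,L+up*z/1e3+Y*y/1e3-inn*(o/1e3-.019))+.5-np.array([x0,y0]))*s-.5).round(0)
sa=70.0
for nm,(a,b,oi,oo) in {'A z3-9 o24-37':(3,9,24,37),'B z1-7 o21-33':(1,7,21,33),'C 3-9 o19-33':(3,9,21,33)}.items():
    print(nm)
    for y in(-150,-166):
        print('  S outtop',P(S,sa+b,y,oo,292,250,18),'intop',P(S,sa+b,y,oi,292,250,18),' T outbot',P(T,sa+a,y,oo,346,178,22),'outtop',P(T,sa+b,y,oo,346,178,22),'intop',P(T,sa+b,y,oi,346,178,22))
print('lip S outtop',P(S,sa+12,-150,37,292,250,18),'intop',P(S,sa+12,-150,0,292,250,18),'T outbot',P(T,sa,-150,37,346,178,22),'outtop',P(T,sa+12,-150,37,346,178,22),'intop',P(T,sa+12,-150,0,346,178,22))
for mz in(77.2,):
  for y in(-171,-187): print('mk S outtop',P(S,mz+8,y,30,292,250,18),'outbot',P(S,mz-8,y,30,292,250,18),'intop',P(S,mz+8,y,0,292,250,18),'T line',P(T,mz,y,30,346,178,22),'outtop',P(T,mz+8,y,30,346,178,22),'intop',P(T,mz+8,y,0,346,178,22))
im=cv2.resize(cv2.imread('pics/s10.png')[255:285,292:322],None,fx=24,fy=24,interpolation=cv2.INTER_LANCZOS4);cv2.imwrite('pics/s10d.png',cv2.convertScaleAbs(im,alpha=1.3))
im=cv2.resize(cv2.imread('pics/t10.png')[182:204,352:382],None,fx=26,fy=26,interpolation=cv2.INTER_LANCZOS4);cv2.imwrite('pics/t10d.png',cv2.convertScaleAbs(im,alpha=1.8))
```

```text
A z3-9 o24-37
  S outtop [325. 227.] intop [377. 312.]  T outbot [306. 430.] outtop [315. 374.] intop [310. 311.]
  S outtop [239. 304.] intop [292. 390.]  T outbot [473. 446.] outtop [482. 391.] intop [476. 327.]
B z1-7 o21-33
  S outtop [332. 253.] intop [380. 332.]  T outbot [302. 428.] outtop [310. 373.] intop [306. 314.]
  S outtop [246. 331.] intop [295. 409.]  T outbot [468. 444.] outtop [477. 389.] intop [472. 331.]
C 3-9 o19-33
  S outtop [341. 253.] intop [390. 331.]  T outbot [305. 410.] outtop [313. 354.] intop [309. 296.]
  S outtop [255. 330.] intop [304. 409.]  T outbot [471. 426.] outtop [480. 371.] intop [474. 312.]
lip S outtop [339. 226.] intop [488. 468.] T outbot [302. 457.] outtop [319. 346.] intop [307. 169.]
mk S outtop [269. 374.] outbot [196. 376.] intop [391. 571.] T line [528. 378.] outtop [540. 304.] intop [525. 161.]
mk S outtop [181. 453.] outbot [108. 454.] intop [305. 651.] T line [694. 394.] outtop [707. 320.] intop [688. 177.]
```

View pics/s10d.png

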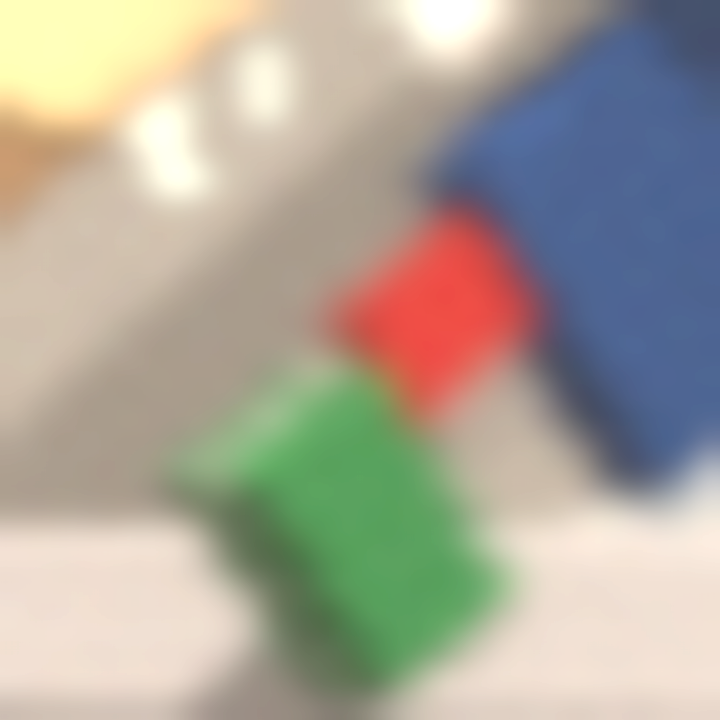

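View pics/t10d.png

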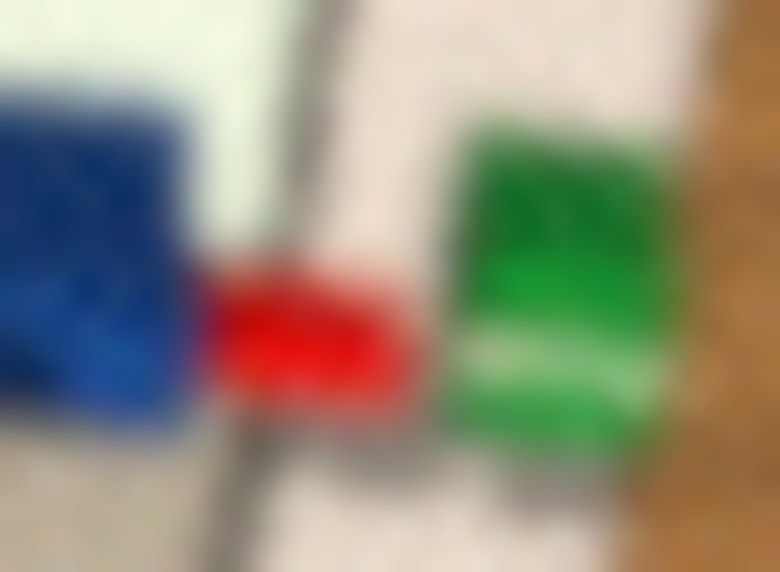

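Request:
carry_out --steps '[[[0.08, -0.01, 0.07, 0, 0, 0], [0.16, -0.01, 0.14, 0, 0, 0], [0.16, -0.01, 0.14, 0, 0, 0], [0.16, -0.01, 0.14, 0, 0, 0]]]'

```text
time_s: 15.5
tcp_pos: [0.5779, 0.0181, 0.1688]
ee_rot: [[-0.663, 0.738, -0.123], [0.467, 0.28, -0.839], [-0.585, -0.614, -0.53]]
wrist_force: [-2.3, -0.3, -1.5]
gripper_width: 0.004
```

```bash
python3 t7.py|head -2
python3 - <<'E'
from av import *
av('11',5)
im=cv2.resize(cv2.imread('pics/s11.png')[255:285,292:322],None,fx=24,fy=24,interpolation=cv2.INTER_LANCZOS4);cv2.imwrite('pics/s11d.png',cv2.convertScaleAbs(im,alpha=1.3))
im=cv2.resize(cv2.imread('pics/t11.png')[182:204,352:382],None,fx=26,fy=26,interpolation=cv2.INTER_LANCZOS4);cv2.imwrite('pics/t11d.png',cv2.convertScaleAbs(im,alpha=1.8))
E
```

```text
[ -3.  11. -24. -74. -19.  46.] [-2.27 -0.3  -1.48]
tip s,y,out [np.float64(0.0621), np.float64(-0.0205), np.float64(0.013)]
```

View pics/s11d.png

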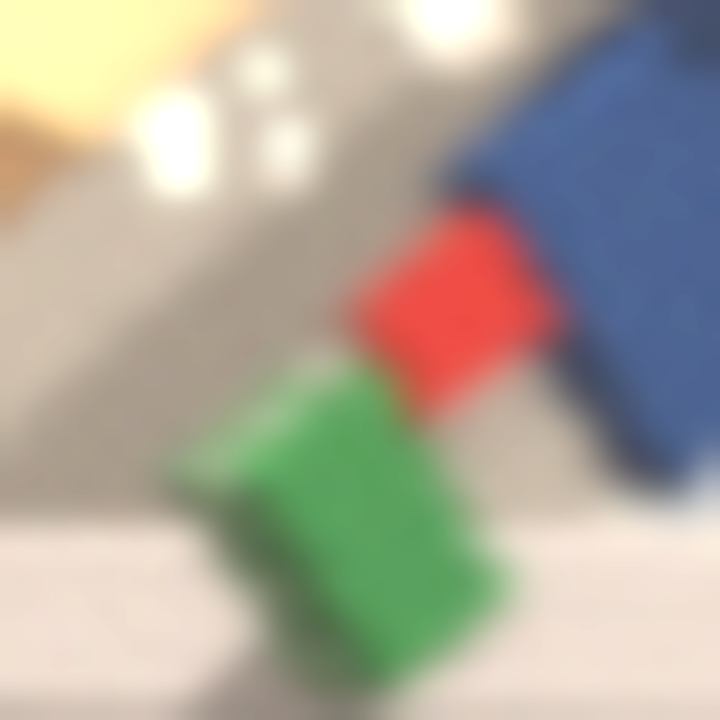

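View pics/t11d.png

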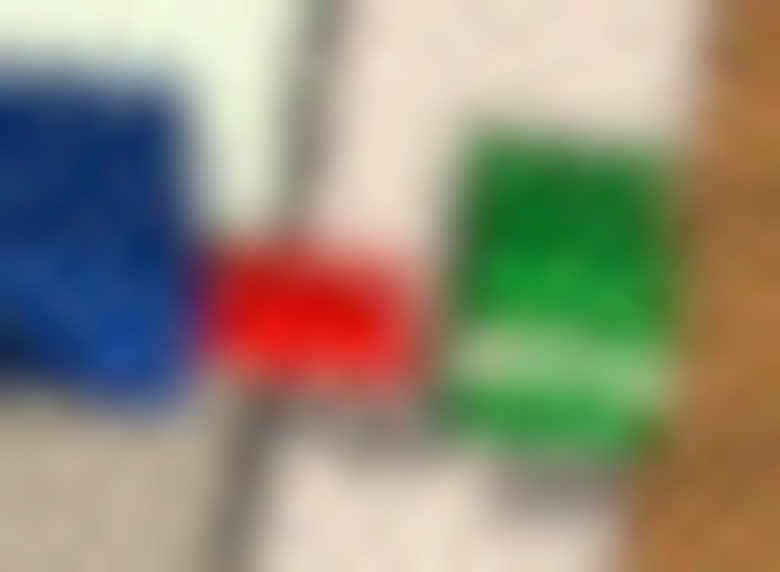

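Run:
```python
from t9 import *
for f in('t9','t10','t11'):
    T=load(f); im=cv2.imread(f'pics/{f}.png').astype(float); R=np.clip(im[:,:,2]-np.maximum(im[:,:,0],im[:,:,1])-20,0,None); M=np.zeros_like(R); M[180:235,350:372]=1; R*=M
    ys,xs=np.indices(R.shape); c=((R*xs).sum()/R.sum(),(R*ys).sum()/R.sum())
    # white line: subpixel, saturation minimum in columns
    print(f,np.round(c,2),[ (o,Z(T,c,o/1e3)[0]) for o in(25,27,30,33)])
    for col in range(372,380):
        seg=im[185:203,col]; sat=(seg.max(1)-seg.min(1)); print(col,[int(v) for v in sat],end=' ') if f=='t11' else 0
T=load('t11')
print()
for p in((372,195.4),(376,195.9)):print(Z(T,p,.03))
u=lambda p:un(p,352,182,26)
for n,p,o in(('lip outbot',(180,405),.037),('lip intop',(178,85),0),('red outbot',(390,392),.033),('red intop',(390,258),.021),('mkL',(475,350),.03),('mkR',(655,372),.03),('mk bot',(460,432),.03),('mk botR',(640,455),.03)):print(n,Z(T,u(p),o))
```

```text
t9 [363.33 196.26] [(25, 69.4), (27, 70.5), (30, 72.1), (33, 73.7)]
t10 [363.52 195.19] [(25, 72.0), (27, 73.1), (30, 74.7), (33, 76.2)]
t11 [363.65 194.16] [(25, 74.5), (27, 75.5), (30, 77.1), (33, 78.7)]
372 [17, 14, 24, 38, 51, 55, 60, 69, 62, 44, 35, 38, 49, 43, 20, 10, 12, 15] 373 [19, 14, 22, 36, 48, 53, 57, 64, 64, 46, 37, 38, 51, 45, 23, 10, 11, 14] 374 [18, 14, 20, 33, 46, 52, 56, 63, 66, 49, 37, 38, 49, 46, 25, 11, 13, 15] 375 [17, 15, 19, 33, 49, 51, 56, 62, 62, 54, 41, 37, 43, 44, 26, 17, 22, 24] 376 [18, 15, 20, 29, 36, 39, 46, 51, 54, 51, 41, 35, 37, 38, 27, 34, 39, 42] 377 [18, 19, 18, 26, 31, 34, 35, 39, 42, 41, 36, 32, 31, 32, 39, 44, 51, 54] 378 [25, 30, 33, 36, 37, 38, 36, 35, 37, 39, 43, 44, 47, 46, 48, 50, 53, 56] 379 [42, 47, 50, 49, 49, 49, 49, 50, 50, 55, 54, 54, 53, 51, 50, 51, 53, 55] 
[76.1, -176.4]
[75.9, -184.9]
lip outbot [72.7, -148.0]
lip intop [82.8, -147.5]
red outbot [73.6, -165.0]
red intop [79.5, -164.7]
mkL [76.6, -171.6]
mkR [76.2, -186.4]
mk bot [69.0, -171.5]
mk botR [68.5, -186.3]
```

Request:
carry_out --steps '[[[-0.4, 0, -0.3, 0, 0, 0], [-1.1, 0.1, -1, 0, 0, 0], [-1.9, 0.15, -1.6, 0, 0, 0], [-2.7, 0.2, -2.3, 0, 0, 0], [-2.7, 0.2, -2.3, 0, 0, 0], [-4, 0.3, -0.8, 0, 0, 0], [-5.6, 0.4, 1.2, 0, 0, 0], [-7.2, 0.5, 3, 0, 0, 0], [-8.5, 0.6, 4.5, 0, 0, 0], [-8.5, 0.6, 4.5, 0, 0, 0]]]'

```text
time_s: 17.25
tcp_pos: [0.4928, 0.0255, 0.2157]
ee_rot: [[-0.662, 0.74, -0.118], [0.465, 0.282, -0.839], [-0.588, -0.61, -0.531]]
wrist_force: [0.1, 0.1, -0.2]
gripper_width: 0.006
```

```bash
python3 t7.py|head -2
python3 - <<'E'
from av import *
av('12',3)
crop('s12',230,150,400,300,4,'s12c');
im=cv2.resize(cv2.imread('pics/t12.png')[182:204,352:382],None,fx=26,fy=26,interpolation=cv2.INTER_LANCZOS4);cv2.imwrite('pics/t12d.png',cv2.convertScaleAbs(im,alpha=1.8))
E
```

```text
[  7.  -3. -33. -56. -14.  22.] [ 0.09  0.12 -0.21]
tip s,y,out [np.float64(0.0269), np.float64(-0.0199), np.float64(0.1039)]
```

View pics/s12c.png

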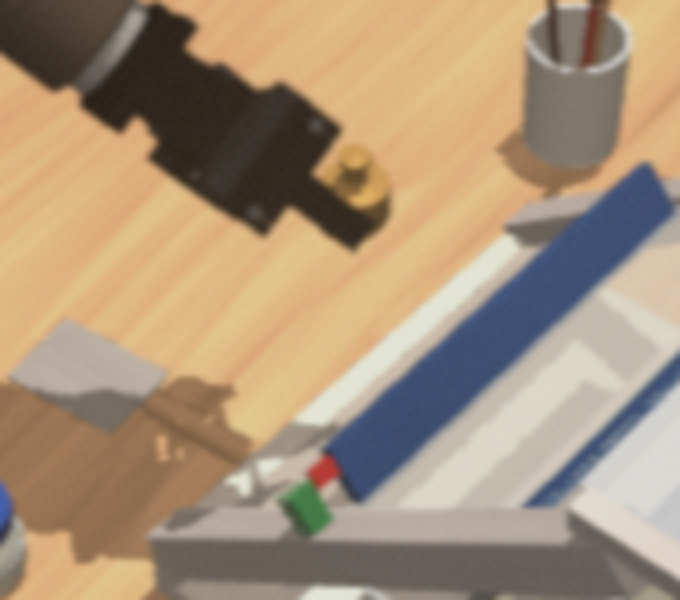

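View pics/t12d.png

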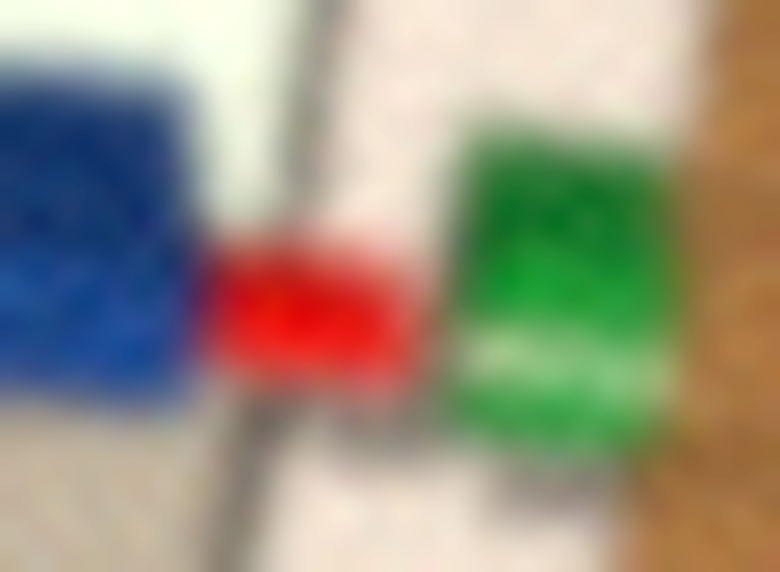

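View pics/t12.png

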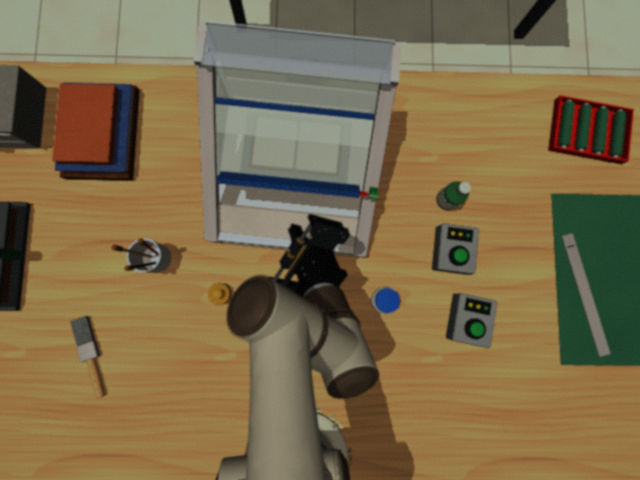

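```bash
cat > t10.py <<'E'
from t2 import *
T=load('top0');S=load('scene0')
for z in(.07,.075,.08): print(z,atz(T,*un((183,257),400,170,3),z).round(4),atz(S,*un((381,243),110,280,4),z).round(4))
B=np.array([.463,-.350,.076])
s=sense(); q0=s['joints'];p0,R0=fk2(q0)
for ang in(0,90,180,270):
    a=np.radians(ang); x=np.array([np.sin(a),-np.cos(a),0]); d=np.array([0,0,-1.]); R=np.c_[x,d,np.cross(x,d)]
    for h in(.10,.0): 
        p=B+[0,0,.014+h]; print(ang,h,[(q.round(0).tolist(),[v.round(2).tolist() for v in pts(q)[1:3]]) for q in allik(p,R) if ok(q,3)])
E
python3 t10.py
```

```text
0.07 [ 0.4617 -0.3543  0.07  ] [ 0.4603 -0.346   0.07  ]
0.075 [ 0.4612 -0.3527  0.075 ] [ 0.463  -0.3478  0.075 ]
0.08 [ 0.4608 -0.351   0.08  ] [ 0.4658 -0.3496  0.08  ]
0 0.1 [([-21.0, 20.0, -10.0, -0.0, -60.0, 111.0], [[0.52, -0.2, 0.48], [0.46, -0.35, 0.48]])]
0 0.0 [([-21.0, 26.0, -17.0, -0.0, -47.0, 111.0], [[0.52, -0.2, 0.38], [0.46, -0.35, 0.38]])]
90 0.1 [([-21.0, 20.0, -10.0, -0.0, -60.0, -159.0], [[0.52, -0.2, 0.48], [0.46, -0.35, 0.48]])]
90 0.0 [([-21.0, 26.0, -17.0, -0.0, -47.0, -159.0], [[0.52, -0.2, 0.38], [0.46, -0.35, 0.38]])]
180 0.1 [([-21.0, 20.0, -10.0, -0.0, -60.0, -69.0], [[0.52, -0.2, 0.48], [0.46, -0.35, 0.48]])]
180 0.0 [([-21.0, 26.0, -17.0, -0.0, -47.0, -69.0], [[0.52, -0.2, 0.38], [0.46, -0.35, 0.38]])]
270 0.1 [([-21.0, 20.0, -10.0, -0.0, -60.0, 21.0], [[0.52, -0.2, 0.48], [0.46, -0.35, 0.48]])]
270 0.0 [([-21.0, 26.0, -17.0, -0.0, -47.0, 21.0], [[0.52, -0.2, 0.38], [0.46, -0.35, 0.38]])]
```

```bash
cat > t11.py <<'E'
from t2 import *
B=np.array([.463,-.350,.076])
s=sense(); q0=s['joints'];p0,R0=fk2(q0)
d=np.array([0,0,-1.]); x=np.array([-1,-1,0])/2**.5
best=None
for x in(x,-x,np.array([1,-1,0])/2**.5,np.array([-1,1,0])/2**.5):
    R=np.c_[x,d,np.cross(x,d)]; q=[q for q in allik(B+[0,0,.014+.1],R) if ok(q,3)][0]
    if best is None or abs(q[5]-q0[5])<abs(best[5]-q0[5]): best=q
q1=best;print(q0.round(1),q1.round(1))
N=16;pp,RR=p0,R0
for k in range(1,N+1):
    t=k/N;q=q0+(q1-q0)*t; q[1]-=10*np.sin(np.pi*t)
    p,R=fk2(q);w=Ro.from_matrix(R@R0.T).as_rotvec();tip=p+R[:,1]*.014
    print(k,((p-p0)*100).round(1).tolist(),w.round(2).tolist(),'tip',tip.round(2),'out %.2f'%(-(tip-L)@inn+.019),'step %.0f %.1f'%(np.linalg.norm(p-pp)*1e3,np.degrees(Ro.from_matrix(R@RR.T).magnitude())));pp,RR=p,R
E
python3 t11.py
```

```text
[  6.4  -2.3 -33.5 -56.4 -13.6  22.3] [-21.1  19.8  -9.9  -0.  -60.3  66.1]
1 [0.6, -1.3, 1.5] [-0.07, -0.02, 0.07] tip [0.51 0.01 0.22] out 0.11 step 21 5.5
2 [1.1, -2.8, 2.9] [-0.14, -0.04, 0.13] tip [ 0.51 -0.    0.23] out 0.11 step 21 5.5
3 [1.4, -4.5, 4.1] [-0.21, -0.05, 0.19] tip [ 0.52 -0.02  0.25] out 0.12 step 21 5.5
4 [1.6, -6.2, 5.2] [-0.28, -0.06, 0.25] tip [ 0.52 -0.03  0.26] out 0.13 step 21 5.5
5 [1.8, -8.2, 6.0] [-0.36, -0.05, 0.31] tip [ 0.52 -0.05  0.26] out 0.13 step 21 5.4
6 [1.8, -10.2, 6.6] [-0.43, -0.04, 0.37] tip [ 0.52 -0.07  0.27] out 0.13 step 21 5.4
7 [1.8, -12.4, 6.8] [-0.5, -0.01, 0.43] tip [ 0.52 -0.1   0.27] out 0.14 step 22 5.4
8 [1.7, -14.8, 6.7] [-0.57, 0.02, 0.49] tip [ 0.52 -0.12  0.27] out 0.13 step 24 5.5
9 [1.5, -17.3, 6.4] [-0.62, 0.07, 0.55] tip [ 0.52 -0.15  0.26] out 0.13 step 25 5.6
10 [1.2, -19.9, 5.7] [-0.68, 0.12, 0.62] tip [ 0.51 -0.17  0.26] out 0.13 step 27 5.7
11 [0.9, -22.6, 4.7] [-0.72, 0.19, 0.69] tip [ 0.51 -0.2   0.25] out 0.12 step 29 5.8
12 [0.4, -25.5, 3.6] [-0.75, 0.26, 0.76] tip [ 0.5  -0.23  0.24] out 0.11 step 31 5.9
13 [-0.2, -28.4, 2.2] [-0.77, 0.33, 0.83] tip [ 0.5  -0.26  0.22] out 0.11 step 33 6.1
14 [-1.0, -31.4, 0.7] [-0.78, 0.41, 0.91] tip [ 0.49 -0.29  0.21] out 0.10 step 34 6.2
15 [-1.9, -34.4, -0.8] [-0.79, 0.49, 0.99] tip [ 0.48 -0.32  0.19] out 0.09 step 35 6.3
16 [-3.0, -37.4, -2.3] [-0.78, 0.56, 1.08] tip [ 0.46 -0.35  0.18] out 0.09 step 35 6.3
```

Request:
carry_out --steps '[[[0.6, -1.3, 1.5, -0.07, -0.02, 0.07], [1.1, -2.8, 2.9, -0.14, -0.04, 0.13], [1.4, -4.5, 4.1, -0.21, -0.05, 0.19], [1.6, -6.2, 5.2, -0.28, -0.06, 0.25], [1.8, -8.2, 6, -0.36, -0.05, 0.31], [1.8, -10.2, 6.6, -0.43, -0.04, 0.37], [1.8, -12.4, 6.8, -0.5, -0.01, 0.43], [1.7, -14.8, 6.7, -0.57, 0.02, 0.49], [1.5, -17.3, 6.4, -0.62, 0.07, 0.55], [1.2, -19.9, 5.7, -0.68, 0.12, 0.62], [0.9, -22.6, 4.7, -0.72, 0.19, 0.69], [0.4, -25.5, 3.6, -0.75, 0.26, 0.76], [-0.2, -28.4, 2.2, -0.77, 0.33, 0.83], [-1, -31.4, 0.7, -0.78, 0.41, 0.91], [-1.9, -34.4, -0.8, -0.79, 0.49, 0.99], [-3, -37.4, -2.3, -0.78, 0.56, 1.08], [-3, -37.4, -2.3, -0.78, 0.56, 1.08], [-3, -37.4, -2.3, -0.78, 0.56, 1.08]]]'

```text
time_s: 19.8
tcp_pos: [0.4626, -0.3499, 0.19]
ee_rot: [[-0.703, 0.002, 0.711], [-0.711, 0.001, -0.703], [-0.002, -1.0, 0.001]]
wrist_force: [-0.6, 0.1, 0.7]
gripper_width: 0.004
```

Run:
```python
from av import *
s=sense(); p=s['tcp_pos'];print(p,s['ee_rot'][:,1],s['wrist_force'].round(2),s['joints'].round(0))
av('13',2)
crop('s13',100,230,300,400,4,'s13c')
t=p+s['ee_rot'][:,1]*.014
for k in('t13','s13'): print(k,proj(load(k),t),'button pred',proj(load(k),[.463,-.35,.076]))
```

```text
[ 0.46264987 -0.34989007  0.1899735 ] [ 0.00211076  0.00100824 -0.99999726] [-0.63  0.13  0.69] [-21.  20. -10.  -0. -60.  67.]
t13 [474.84066626 250.85435623] button pred [459.63922684 254.51598829]
s13 [196.6040419  315.25597399] button pred [204.10149424 340.84422054]
```

View pics/s13c.png

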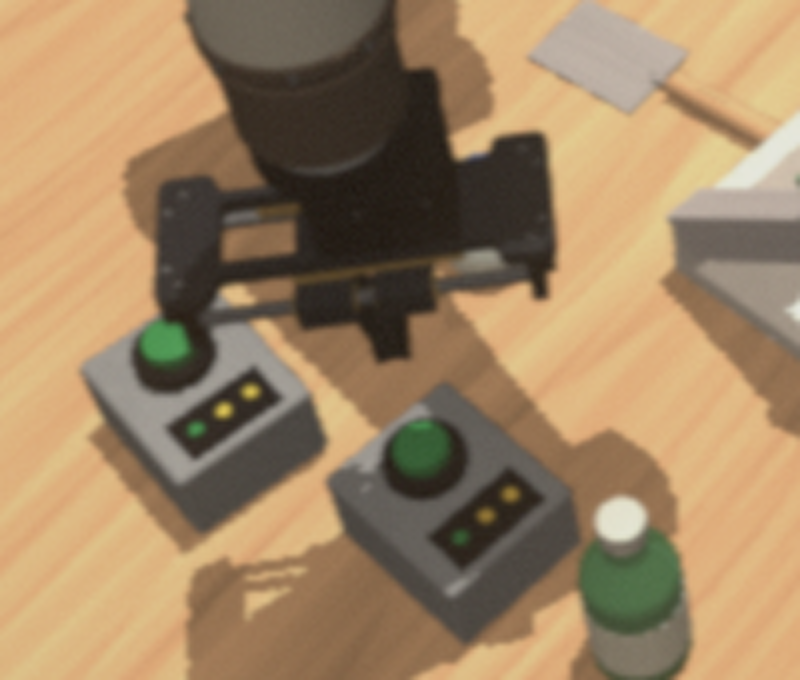

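View pics/t13.png

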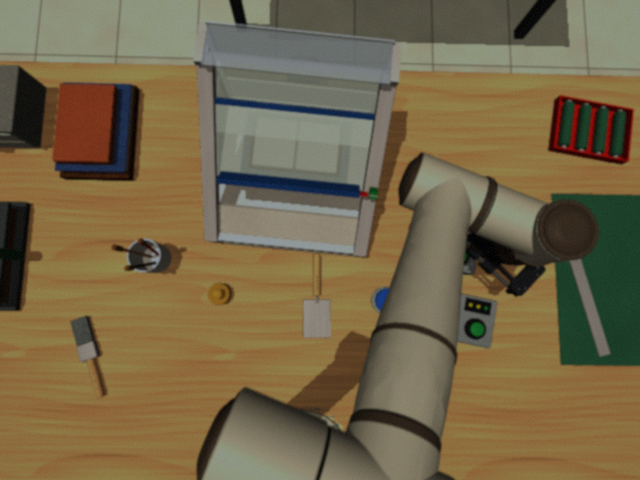

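Request:
carry_out --steps '[[[0, 0, -2.5, 0, 0, 0], [0, 0, -5, 0, 0, 0], [0, 0, -7, 0, 0, 0], [0, 0, -8.2, 0, 0, 0], [0, 0, -8.8, 0, 0, 0], [0, 0, -9, 0, 0, 0], [0, 0, -9, 0, 0, 0]]]'

```text
time_s: 20.88
tcp_pos: [0.4631, -0.3499, 0.1011]
ee_rot: [[-0.702, 0.003, 0.712], [-0.712, -0.001, -0.702], [-0.002, -1.0, 0.003]]
wrist_force: [-0.4, -0.1, 0.6]
gripper_width: 0.007
```

Run:
```python
from av import *
s=sense();print(s['tcp_pos'],s['wrist_force'])
av('14',2)
crop('s14',160,280,260,370,7,'s14c')
```

```text
[ 0.4630703  -0.34994468  0.10113579] [-0.35114603 -0.10035065  0.634055  ]
```

View pics/s14c.png

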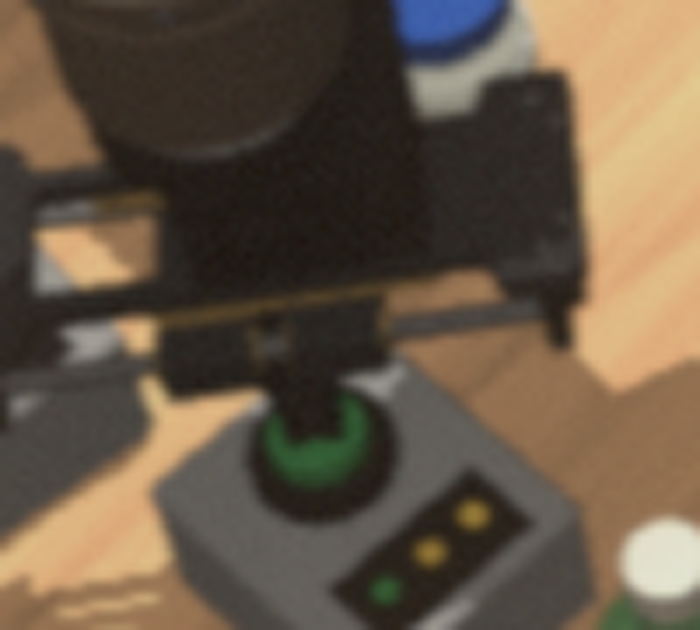

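Request:
carry_out --steps '[[[0, 0, -0.3, 0, 0, 0], [0, 0, -0.6, 0, 0, 0], [0, 0, -0.8, 0, 0, 0], [0, 0, -1, 0, 0, 0], [0, 0, -1.1, 0, 0, 0]]]'

```text
time_s: 21.7
tcp_pos: [0.4628, -0.3499, 0.0903]
ee_rot: [[-0.702, 0.002, 0.712], [-0.712, -0.0, -0.702], [-0.001, -1.0, 0.002]]
wrist_force: [-1.8, 1.8, 9.1]
gripper_width: 0.003
```

Request:
carry_out --steps '[[[0, 0, -0.05, 0, 0, 0], [0, 0, -0.1, 0, 0, 0], [0, 0, -0.1, 0, 0, 0]]]'

```text
time_s: 22.08
tcp_pos: [0.4629, -0.3499, 0.0903]
ee_rot: [[-0.702, 0.003, 0.712], [-0.712, -0.001, -0.702], [-0.001, -1.0, 0.002]]
wrist_force: [-3.0, 3.1, 11.4]
gripper_width: 0.004
```

Run:
```python
from av import *
s=sense();print(s['tcp_pos'],s['wrist_force'])
av('15',2)
crop('s15',160,280,260,370,7,'s15c')
```

```text
[ 0.462865   -0.34990995  0.09032951] [-2.99162908  3.07564705 11.40546796]
```

View pics/s15c.png

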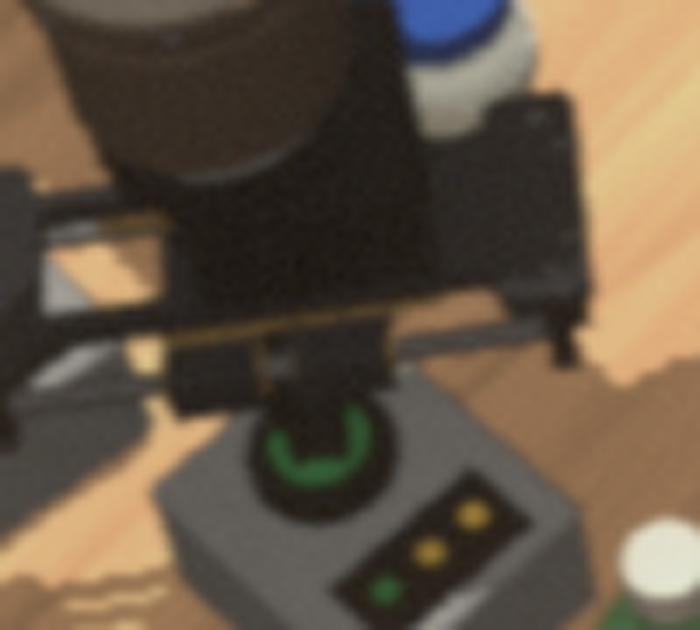

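Request:
carry_out --steps '[[[0, 0, 0.5, 0, 0, 0], [0, 0, 1.5, 0, 0, 0], [0, 0, 3.5, 0, 0, 0], [0, 0, 6, 0, 0, 0], [0, 0, 9, 0, 0, 0], [0, 0, 12, 0, 0, 0], [0, 0, 12, 0, 0, 0], [0, 0, 12, 0, 0, 0]]]'

```text
time_s: 23.28
tcp_pos: [0.4621, -0.3494, 0.2077]
ee_rot: [[-0.703, 0.001, 0.712], [-0.712, 0.001, -0.703], [-0.002, -1.0, -0.0]]
wrist_force: [-0.3, 0.2, -0.8]
gripper_width: 0.005
```

Run:
```python
from av import *
s=sense();print(s['tcp_pos'],s['wrist_force'].round(2),s['time_s'])
av('16',3)
crop('s16',160,230,330,370,4.5,'s16c')
im=cv2.resize(cv2.imread('pics/t16.png')[182:204,352:382],None,fx=26,fy=26,interpolation=cv2.INTER_LANCZOS4);cv2.imwrite('pics/t16d.png',cv2.convertScaleAbs(im,alpha=1.8))
```

```text
[ 0.46213093 -0.34939498  0.2076619 ] [-0.35  0.18 -0.8 ] 23.275
```

View pics/s16c.png

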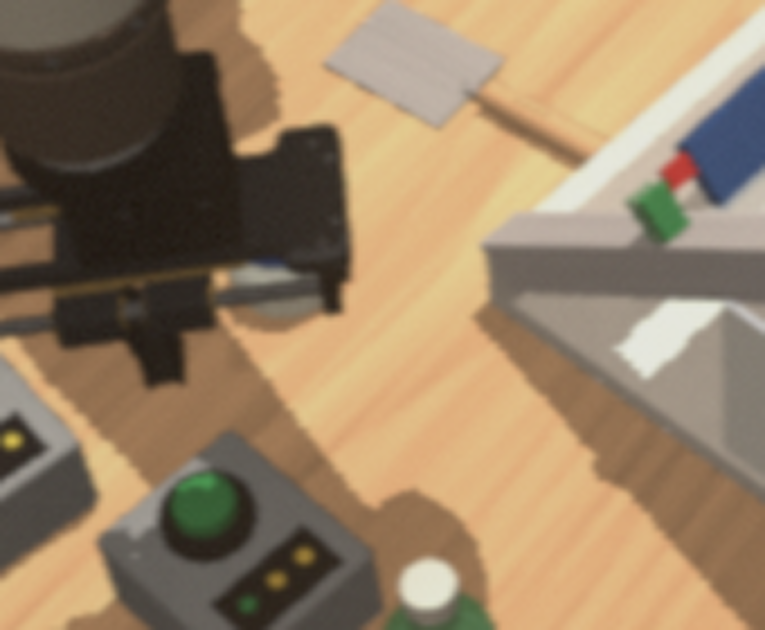

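View pics/t16d.png

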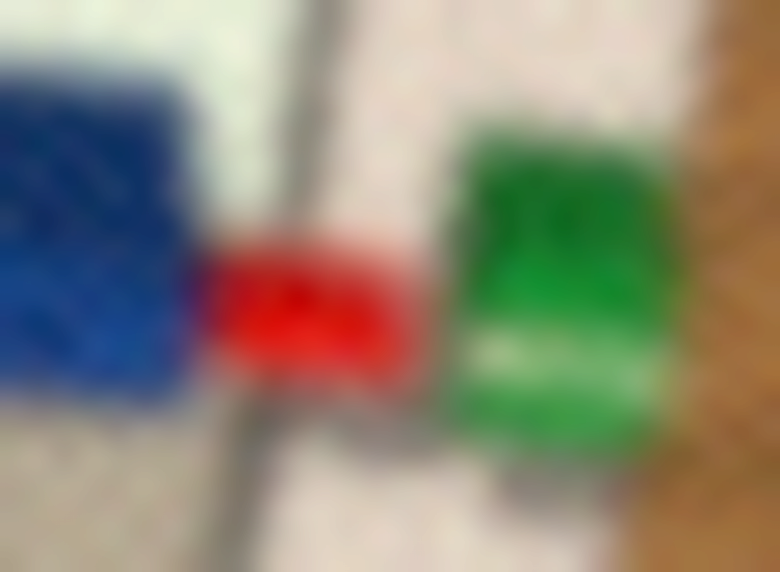

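View pics/s16.png

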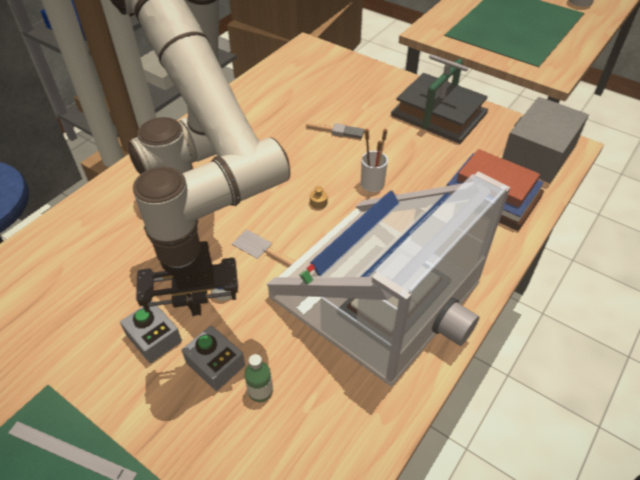

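```bash
python3 -c "
from station import ticket
print(ticket.finish_job())"
```

```text
the job is handed in; nothing more can be done
None
```

The window is up with the red pointer level with the green marker, the start button has been pressed and released, and the job is handed in at about 23.5 s. I got no verdict back.

- **Window:** I pushed it up about 71 mm from under the blue lip with shut fingertips, at about 3 N. I finished in small steps, then backed off downward. It was in the same place before and after the button press.
- **Pointer level:** my readings put the pointer's centre at 75.5–77.5 mm up the slope and the marker's line at 76–77 mm. That is level to about 1 mm, but the readings disagree by up to that much. The picture calibration did not allow better.
- **Button:** I used the switch box farther from the base, 0.58 m against 0.48 m for the other. The button stopped moving at 9–11 N, which is more than the 5 N it needs, and the last picture shows it back up.
- **Everything else:** the marker, bystanders and other objects look unmoved in the last pictures. I checked this by eye only, and in the final top view I looked only at the pointer and marker. The arm ended clear of everything.
- **Detours:** the first approach pose ran into a joint limit. I also backed out once to re-angle the gripper so its body cleared the lip and marker. Neither moved anything.

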